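# Clamp the coffee dripper's arm at its height mark and keep holding it

## Task

The dripper arm of the pour-over coffee stand has slid to the bottom of its post. Pinch its black handle together with the open steel cam lever, raise the arm until the top of its sliding clamp is just below the black rubber marker ring on the post (do not push the ring along) with the dripper's outlet over the middle of the glass, and only there, while holding it at that height, squeeze the lever fully shut. Leave the glass and the things around in their places, and finish with the fingers still squeezing handle and lever together: do not let go.

Things in the scene. Friction and masses are not known exactly. Their poses are not given: they have to be found in the camera images.
- stand: Pour-over coffee stand, too heavy to move: dark wooden board 235 x 150 x 18 mm with an upright round steel post (14 mm thick, tip 291 mm above the worktop). Origin: foot of the post's axis on the worktop; x runs along the board's middle to the glass's place on a steel drip plate (105 mm off, top 20 mm up), z up. The board reaches from x = -55 to 180 mm.
- lift_bush (a joint): Height of the dripper arm on the post (m): 0 = resting on the low stop collar (clamp middle 150 mm above the worktop), up to 0.105; grows upward. The arm with dripper, handle and lever weighs 0.2 to 0.4 kg and falls back to the stop unless it is held or clamped.
- dripper_arm (a joint): Swing of the arm about the post (rad), -0.6 to 0.6: 0 = dripper above the stand's x axis, handle along the stand's -x; positive is counter-clockwise from above. It swings easily while the lever is open.
- cam_lever (a joint): Angle of cam lever to handle (rad): 0 = shut, parallel; up to 0.6 open. Turns level on an upright pin 24 mm from the post's axis towards the handle and 9 mm to its -y side; stays where left. Stiff: about 7 N at lever_face moves it, so a lighter pinch (or one to a few mm under the open width) leaves it open. Below 0.3 rad it begins to grip the post; 9 N shuts it fully.
- marker_ring (a joint): Height setting of the rubber marker ring on the post (m): its underside is 203 mm + this value above the worktop. It sits tight on the post but slides if pushed with more than about 12 N.
- clamp_top (a point): Centre of the top of the sliding clamp (steel flange of 26 mm diameter round the post), 18 mm above the middle height of arm handle and lever; on the post's axis. The mark is set when this top is just below the marker ring.
- marker_low (a point): Centre of the underside of the black rubber marker ring (23 mm diameter, 6 mm high) on the post's axis.
- grip_handle: Black straight handle fixed to the arm, on the far side of the post from the dripper: bar 10 mm thick, 20 mm high, from 25 to 129 mm from the post's axis. Origin: on the post's axis at the bar's middle height; its x axis points from the post to the dripper (so the bar lies along -x), z up; the bar's faces are at y = +4 and +14 mm.
- handle_face (a point): Middle of the handle's outer (+y) face, 90 mm from the post's axis: place for one finger. Axes as grip_handle.
- lever_paddle: Steel paddle of the cam lever, 8 mm thick, 20 mm high, about 100 mm long, beside the handle on its -y side. Origin: on the lever's pin at the handle's middle height; its x axis is parallel to the handle's when shut and turns with the lever (the paddle lies along -x; open, its end is swung out to the -y side).
- lever_face (a point): Middle of the lever's outer (-y) face, 66 mm from its pin: place for the other finger. Over handle and lever here: 27 mm when shut, 54 to 61 mm when open. When shut this point is 90 mm from the post, straight across from handle_face.
- outlet (a point): Centre of the lower opening (18 mm wide) of the white conical dripper, 105 mm from the post's axis, away from the handle, 24 mm below the handle's middle height. The dripper's rim is 100 mm wide and 45 mm above the handle's middle height.
- glass: Amber drinking glass, 79 mm wide, 97 mm high, mouth about 70 mm, standing on the stand's drip plate under the dripper. Origin: centre of its underside.
- second_glass: Amber drinking glass, 78 mm wide, 97 mm high, on the worktop to the right; leave alone. Origin: centre of its underside.
- sugar_tin: Dark square tin with a wooden lid, 92 mm wide, 120 mm high, on the worktop to the right; leave alone. Origin: centre of its underside.
- teaspoon: Steel teaspoon 130 mm long, lying on the worktop to the left; leave alone. Origin: its middle.
There are look-alikes about, which are no part of the job. What is shaped like the glass but purple is not meant.

How it is judged (in metres and radians):
On the way, in this order (a step that is already met when the one before it is completed fails the run):
1. the arm is held just below the marker ring with the lever still open (z of clamp_top in the frame of marker_low between -0.008 and 0.0015 m and value of joint cam_lever above 0.2 rad and contact force between the fingers and grip_handle above 0.5 N), for 0.2 s.
2. the lever is squeezed shut with the arm held at the mark (z of clamp_top in the frame of marker_low between -0.008 and 0.0015 m and contact force between the fingers and grip_handle above 1 N and contact force between the fingers and lever_paddle above 1 N and value of joint cam_lever below 0.04 rad), for 0.2 s.
At the end, for the whole second after the job is handed in: The clamp's top is 0 to 8 mm below the marker ring, the cam lever is shut (under 0.04 rad), the dripper's outlet is within 22 mm of the glass's axis, the glass stands where it stood, and the fingers still press on both handle and lever (over 1 N each), all at rest (all of step 2 and horizontal distance between outlet and glass below 0.022 m and linear speed of grip_handle below 0.01 m/s and angle between glass's own z axis and vertical below 0.1 rad and distance of glass from where it was at the start of the episode below 0.02 m); the arm keeps its last pose, push and grip.
It fails at once if the marker ring is pushed along the post (over 5 mm) (distance of marker_low from where it was at the start of the episode above 0.005 m).
It fails at once if the lever clamps the post (under 0.1 rad) with the arm away from its mark (value of joint cam_lever below 0.1 rad and not (z of clamp_top in the frame of marker_low between -0.008 and 0.0015 m)).
It fails at once if the glass under the dripper is pushed (over 20 mm) or tipped (distance of glass from where it was at the start of the episode above 0.02 m or angle between glass's own z axis and vertical above 0.25 rad).
It fails at once if a bystander is moved (over 30 mm) (distance of any of second_glass, sugar_tin, teaspoon from where it was at the start of the episode above 0.03 m).
It also fails if it takes over 35 s, if anything falls off the work surface, if the arm or the gripper's body presses on something with over 40 N, if the wrist force passes 120 N, or if a joint passes its speed limit or range.

## Robot

A 6-joint arm with a two-finger parallel gripper is mounted at the origin on a cart in front of the work surface, level with it; the furniture and walls round the work are solid. World frame = base frame: x ahead of the robot, y to its left, z up, the work surface at z = 0. Lengths are in mm, angles in rad, forces in N, time in s.
With the tool pointing down it reaches from about 300 to 750 mm from the base axis. Payload 8.5 kg.
Tool frame: the origin (TCP) lies at the very end of the fingers, on their centre line; the grasp point (between the pads) lies 19 mm behind it; z points along the fingers, y is the direction in which the jaws open and shut (so a half turn about z gives the same grasp; the last joint's range is limited). The gripper opens to 85 mm and grips with 20 to 120 N. Pads are 22 mm wide; open, the fingers measure 114 mm over their backs; the gripper's body (76 mm by 85 mm) begins 54 mm behind the grasp point. The pads swing forward as they close: fully open they stand 13 mm farther back than shut.
Start: joints at [1.071, 0.381, 1.297, -0, 1.464, -0.215], TCP at [154.523, 527.829, 231.322] pointing down, gripper open.
Joint ranges: [-3.11, 3.11], [-0.89, 2.33], [0.22, 2.48], [-1.42, 4.56], [0.17, 2.85], [-2.88, 2.88]. Speed limits (rad/s): [2.39, 2.39, 3.14, 3.14, 3.14, 3.14].

## Interface

Orientations are given as a unit quaternion [x, y, z, w].
In Python, from station import ctrl gives the robot as it stands.
- The arm moves only by the tool apply_moves, never from a script. Its argument "steps" is a list of rows, each an object of numbers: "dx", "dy", "dz": the shift along the tool's x, y, z in m; "roll": the turn about the tool's z in degrees. In form: [{"dx": .., "dy": .., "dz": .., "roll": ..}, ...]. A call has 1 to 20 rows; each row shifts and turns the commanded pose from where the row before left it, along the tool's axes as they then stand; what a row does not reach is not made up. A row lasts 1/8 s, in which the tool goes at most 62.5 mm and 10.7 degrees, less where a joint would pass 70% of its speed; a pose out of reach is approached as far as the arm can. A call is refused whole if a number of a shift passes 0.0625 or a number of a turn 10.7, either way. A call with a gripper value outside its range is refused whole. "gripper" is the closure, from -1 (fully open) to 1 (shut), set as the call begins (left out, the last holds). The fingers move at their own pace and stop on an object; "grip_force" is the grip in N (left out, the last holds). Time passes only in rows, so rows that do not move let the fingers close. It gives the time, the measured TCP pose, the force and the opening at its end, in the units of the state.
- ctrl.observe(): the state, without advancing time (a new reading comes with each control period).
- ctrl.read_camera(name): name is "scene" or "top" or "wrist"; returns a dict with "frame" (400x640x3 uint8, red, green, blue), "z_map" (400x640 float32, mm along the optical axis (not along the pixel's ray), 0 where there is no reading), "mtx" (3x3 intrinsics, pixels), "R" (3x3) and "t" (3): a world point X has camera coordinates R X + t. Camera axes: x right, y down, z forward; pixel columns grow to the right and rows downward; lengths in mm; the calibration is good to about 2 mm. A picture is of the moment at which its call begins.
- ctrl.job_done(): hands the job in, once; it reports no verdict.
The state is a dict: "t": time; "q": joint angles; "qvel": joint speeds; "joint_torque": joint torques, N m; "tcp_pos": TCP position; "ee_rot": TCP orientation; "ft_force": force on the tool from outside, world axes, zero at the start; "ft_torque": the same for the moment, N m; "gripper_width": finger opening in mm.
Only numpy, scipy, OpenCV 4.12 (cv2) and the standard library are available. Lean on these libraries where they do the work, as an engineer would, in place of code of your own. Each camera call takes 0.05 s, during which the arm holds its last target.

## Working session

There is one attempt and no reset: what is moved stays moved. The work goes in short steps, Python scripts to look and compute and a tool call to move; the robot and the scene stay as the last step left them, time stands still between calls to the robot, and variables do not carry over. Pictures are saved under pics/ and viewed, and the job is handed in when it is done.

Besides the shell and the picture viewer there is one more tool, called in YAML: its name, and indented under it one key for each argument. apply_moves: Moves the arm, as the interface text tells. Its arguments: {"type":"object","properties":{"steps":{"type":"array","items":{"type":"object","properties":{"dx":{"type":"number"},"dy":{"type":"number"},"dz":{"type":"number"},"roll":{"type":"number"}}}},"gripper":{"type":"number"},"grip_force":{"type":"number"}},"required":["steps"]}

```bash
ls; mkdir -p pics
cat > h.py <<'E'
import numpy as np, cv2
from station import ctrl
def grab(name, fn=None):
    c=ctrl.read_camera(name)
    if fn: cv2.imwrite('pics/'+fn, c['frame'][:,:,::-1])
    np.savez('/tmp/'+name+'.npz', **{k:np.array(c[k]) for k in c})
    return c
def load(name):
    return dict(np.load('/tmp/'+name+'.npz'))
def cloud(c):
    z=c['z_map'].astype(float); K=c['mtx']
    v,u=np.mgrid[0:z.shape[0],0:z.shape[1]]
    P=np.stack([(u-K[0,2])/K[0,0]*z,(v-K[1,2])/K[1,1]*z,z],-1)
    W=(P-c['t'])@c['R']
    W[z==0]=np.nan
    return W
def proj(c,X):
    p=c['R']@np.array(X,float)+c['t']; p=c['mtx']@p
    return p[:2]/p[2]
E
python3 - <<'E'
from h import *
s=ctrl.observe(); print({k:np.round(s[k],3) for k in s})
for n in ['scene','top','wrist']:
    c=grab(n,n+'0.png'); print(n, c['mtx'].round(1).tolist(), (-c['R'].T@c['t']).round(0), c['R'][2].round(2))
E
```

```text
pics
{'t': np.float64(0.0), 'q': array([ 1.071,  0.381,  1.298, -0.   ,  1.464, -0.215]), 'qvel': array([-0.   , -0.002, -0.001, -0.001,  0.   ,  0.001]), 'joint_torque': array([ 0.0000e+00, -4.4846e+01, -2.3128e+01, -0.0000e+00,  5.0000e-03,
       -0.0000e+00]), 'tcp_pos': array([154.4  , 527.586, 230.711]), 'ee_rot': array([ 0.142,  0.99 , -0.001, -0.   ]), 'ft_force': array([ 0.61 ,  0.636, -0.044]), 'ft_torque': array([0.08 , 0.016, 0.03 ]), 'gripper_width': np.float64(85.216)}
scene [[360.9, 0.0, 316.7], [0.0, 360.9, 204.9], [0.0, 0.0, 1.0]] [200. 516. 717.] [ 0.43 -0.62 -0.66]
top [[412.4, 0.0, 320.3], [0.0, 412.4, 198.2], [0.0, 0.0, 1.0]] [ 337.   -7. 1314.] [ 0.21  0.01 -0.98]
wrist [[303.6, 0.0, 321.1], [0.0, 303.6, 202.1], [0.0, 0.0, 1.0]] [ 75. 551. 373.] [ 0.31 -0.09 -0.95]
```

View pics/scene0.png

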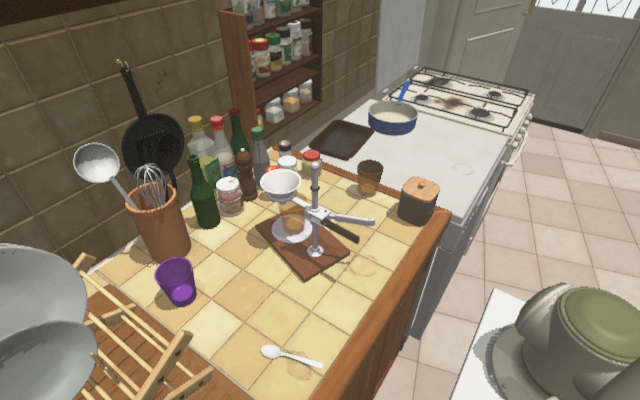

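View pics/top0.png

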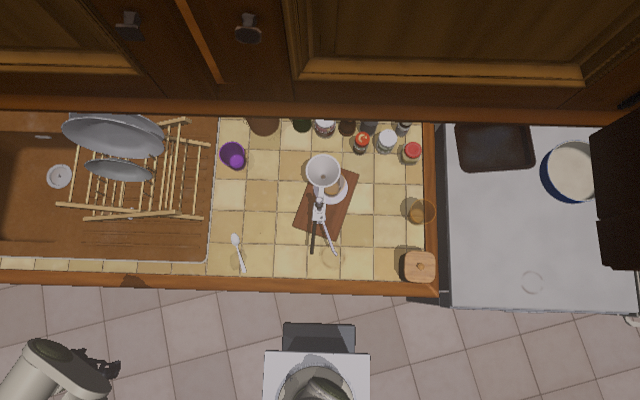

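View pics/wrist0.png

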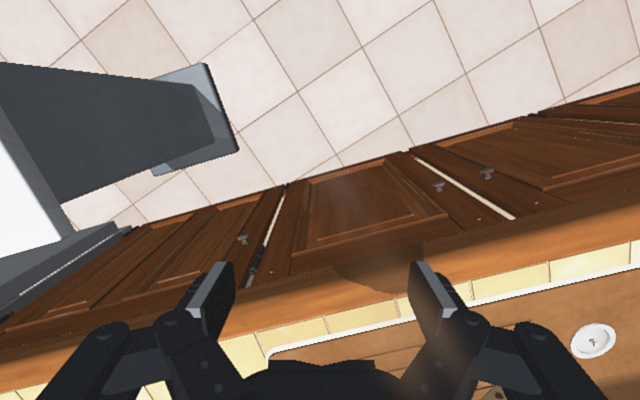

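Run:
```python
from h import *
c=load('top'); s=load('scene')
f=c['frame'][140:270,280:380,::-1]; cv2.imwrite('pics/topcrop.png',cv2.resize(f,None,fx=5,fy=4.5,interpolation=cv2.INTER_CUBIC)[:600])
f=s['frame'][140:290,230:400,::-1]; cv2.imwrite('pics/scenecrop.png',cv2.resize(f,None,fx=4,fy=4,interpolation=cv2.INTER_CUBIC))
```

```text
(no output)
```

View pics/topcrop.png

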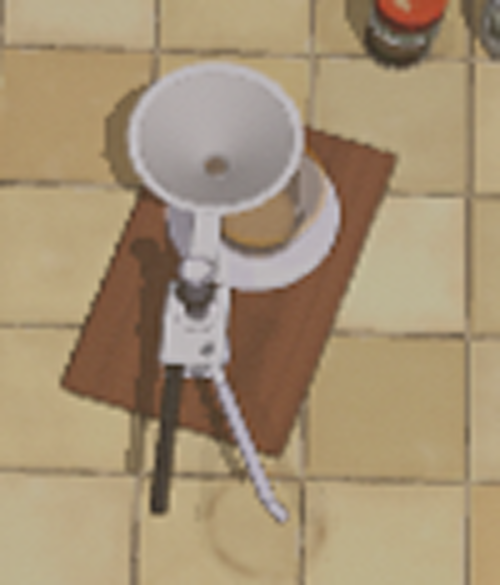

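View pics/scenecrop.png

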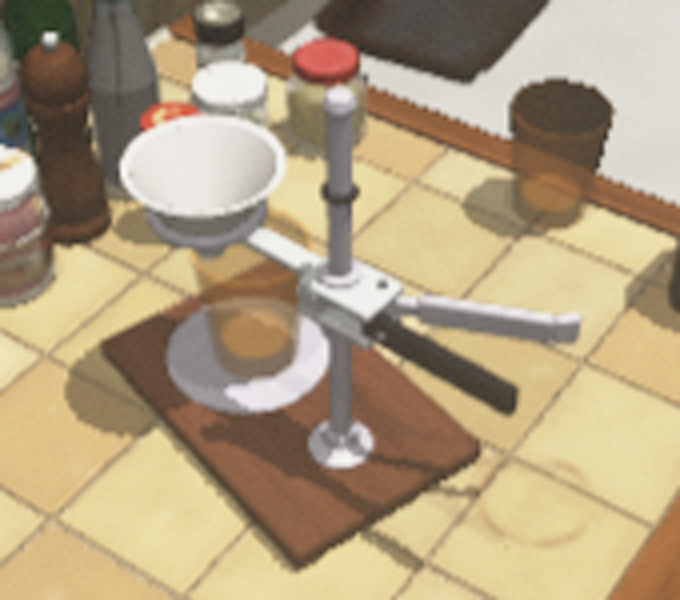

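Run:
```python
from h import *
for n in ['top','scene']:
    c=load(n); W=cloud(c); hsv=cv2.cvtColor(c['frame'],cv2.COLOR_RGB2HSV)
    z=W[...,2]
    reg=(W[...,0]>200)&(W[...,0]<650)&(W[...,1]>-150)&(W[...,1]<200)
    # board
    m=reg&(z>10)&(z<24)&(hsv[...,1]>90)&(hsv[...,2]<150)
    P=W[m]; print(n,'board',len(P),P.mean(0).round(1))
    if len(P)>50:
        r=cv2.minAreaRect(P[:,:2].astype(np.float32)); print(' rect',r, cv2.boxPoints(r).round(0).tolist())
    # high things
    m=reg&(z>130)&(z<320)
    # handle dark
    hd=m&(hsv[...,2]<75)&(z<175)&(z>140)
    P=W[hd]; print(' handle',len(P)); 
    if len(P): 
        print(P.min(0).round(0),P.max(0).round(0))
    m2=reg&(z>215)
    P=W[m2]; print(' post up',len(P), [ (lo,int(((P[:,2]>=lo)&(P[:,2]<lo+10)).sum()),P[(P[:,2]>=lo)&(P[:,2]<lo+10)].mean(0).round(1).tolist()) for lo in range(215,300,10) if ((P[:,2]>=lo)&(P[:,2]<lo+10)).any()])
```

```text
top board 1356 [565.6  -2.1  18.2]
 rect ((588.056640625, -4.17755126953125), (149.63290405273438, 172.79473876953125), 72.66452026367188) [[483.0, -50.0], [648.0, -101.0], [693.0, 41.0], [528.0, 93.0]]
 handle 63
[433.  15. 154.] [525.  27. 164.]
 post up 35146 [(215, 2, [563.3, 6.6, 223.5]), (225, 24, [553.8, 5.6, 228.7]), (235, 2, [553.8, 2.2, 237.1]), (245, 5, [552.7, 4.8, 251.3]), (255, 4, [553.3, 4.7, 262.3]), (265, 2, [552.6, 7.3, 268.2]), (275, 3, [557.0, -0.4, 284.2]), (285, 37, [557.7, 5.7, 289.7])]
scene board 1717 [558.4  19.2  17.9]
 rect ((569.3763427734375, 5.263679504394531), (149.1324005126953, 133.01243591308594), 72.20233917236328) [[483.0, -45.0], [610.0, -86.0], [655.0, 56.0], [529.0, 97.0]]
 handle 135
[431.  22. 144.] [530.  32. 160.]
 post up 227 [(215, 14, [555.7, 11.6, 220.0]), (225, 44, [555.7, 11.3, 229.1]), (235, 23, [556.0, 11.3, 240.8]), (245, 26, [557.7, 10.9, 250.1]), (255, 24, [556.7, 10.9, 259.6]), (265, 29, [556.8, 11.2, 269.8]), (275, 25, [556.4, 11.6, 280.2]), (285, 42, [557.1, 9.6, 288.9])]
```

Run:
```python
from h import *
c=load('scene'); W=cloud(c); hsv=cv2.cvtColor(c['frame'],cv2.COLOR_RGB2HSV)
print(proj(c,[558,5.5,291]),proj(c,[558,5.5,200]))
for v in range(160,222):
    # row along post
    us=range(310,322)
    print(v,[int(c['frame'][v,u].mean()) for u in us], W[v,313:318,2].round(0))
for z in range(195,240,3): print(z,proj(c,[558,5.5,z]).round(1))
```

```text
[315.07867919 162.15131432] [315.15994892 195.90475503]
160 [72, 79, 80, 76, 104, 94, 91, 127, 151, 149, 147, 121] [71. 70. 71. 64. 62.]
161 [126, 109, 108, 134, 181, 177, 158, 161, 157, 156, 154, 130] [291. 291. 290.  63.  62.]
162 [165, 151, 185, 212, 224, 223, 222, 195, 164, 147, 142, 128] [291. 292. 291. 291. 289.]
163 [173, 181, 224, 231, 233, 232, 234, 226, 181, 143, 129, 119] [292. 292. 290. 289. 290.]
164 [168, 164, 217, 231, 234, 234, 236, 223, 177, 138, 120, 120] [290. 292. 290. 290. 290.]
165 [147, 143, 181, 203, 208, 212, 217, 193, 183, 142, 121, 117] [288. 291. 288. 288. 288.]
166 [120, 140, 154, 164, 171, 175, 178, 180, 170, 131, 112, 121] [287. 288. 287. 286. 286.]
167 [107, 119, 138, 159, 169, 177, 169, 153, 131, 114, 105, 110] [286. 284. 287. 285. 283.]
168 [110, 98, 112, 129, 139, 142, 134, 117, 110, 111, 110, 124] [282. 284. 284. 282. 279.]
169 [109, 99, 100, 102, 102, 105, 103, 114, 120, 112, 106, 154] [278. 278. 279. 277. 277.]
170 [108, 99, 101, 101, 104, 106, 115, 122, 117, 116, 119, 157] [276. 275. 275. 276. 272.]
171 [109, 100, 98, 107, 110, 111, 120, 124, 11
[... 4183 characters left out ...]
9, 126, 138, 164, 204, 226, 236, 238] [143. 143. 143. 161. 163.]
218 [132, 141, 142, 144, 147, 142, 134, 124, 138, 169, 208, 229] [143. 143. 145. 142. 143.]
219 [151, 156, 155, 149, 144, 142, 146, 136, 126, 118, 139, 184] [143. 145. 144. 146. 142.]
220 [138, 147, 155, 157, 158, 147, 146, 146, 141, 132, 106, 112] [144. 144. 143. 143. 143.]
221 [123, 117, 134, 151, 159, 149, 143, 144, 145, 147, 98, 67] [142. 143. 143. 143. 142.]
195 [315.2 197.6]
198 [315.2 196.6]
201 [315.2 195.6]
204 [315.2 194.5]
207 [315.2 193.5]
210 [315.2 192.4]
213 [315.1 191.4]
216 [315.1 190.3]
219 [315.1 189.3]
222 [315.1 188.2]
225 [315.1 187.1]
228 [315.1 186.1]
231 [315.1 185. ]
234 [315.1 183.9]
237 [315.1 182.8]
```

Run:
```python
from h import *
for n in ['top','scene']:
    c=load(n); W=cloud(c); hsv=cv2.cvtColor(c['frame'],cv2.COLOR_RGB2HSV); z=W[...,2]
    reg=(W[...,0]>400)&(W[...,0]<720)&(W[...,1]>-120)&(W[...,1]<130)
    hd=reg&(hsv[...,2]<75)&(z<175)&(z>140)
    P=W[hd]
    q=P[:,:2]; m=q.mean(0); d=np.linalg.svd(q-m)[2][0]; d*=np.sign(d[0]); print(n,'handle mean',m.round(1),'ang deg',np.degrees(np.arctan2(d[1],d[0])).round(2),'ext',((q-m)@d).min().round(0),((q-m)@d).max().round(0),'z',np.percentile(P[:,2],[5,50,95]).round(1))
    # rim
    rm=reg&(z>175)&(z<225)&(W[...,0]>590)&(hsv[...,1]<60)
    P=W[rm]; top=P[P[:,2]>np.percentile(P[:,2],85)]
    print(' rim zmax',np.percentile(P[:,2],[50,90,99]).round(1), 'circle', cv2.minEnclosingCircle(top[:,:2].astype(np.float32)), len(top))
    # grey low-sat lever 
    lv=reg&(z>140)&(z<175)&(W[...,0]<530)&(hsv[...,1]<60)&(hsv[...,2]>90)
    P=W[lv]; print(' lever',len(P)); q=P[:,:2]; print(P[np.argsort(P[:,0])][:: max(1,len(P)//12)].round(0).tolist())
```

```text
top handle mean [481.7  21. ] ang deg -4.28 ext -48.0 43.0 z [156.3 159.7 163.2]
 rim zmax [190.  195.9 197.9] circle ((663.3198852539062, -2.2789950370788574), 49.37419509887695) 81
 lever 147
[[430.0, -46.0, 162.0], [441.0, -40.0, 160.0], [452.0, -37.0, 162.0], [461.0, -34.0, 159.0], [471.0, -28.0, 163.0], [480.0, -25.0, 161.0], [491.0, -16.0, 160.0], [502.0, -13.0, 162.0], [511.0, -13.0, 158.0], [523.0, -4.0, 154.0], [526.0, 21.0, 164.0], [527.0, 10.0, 141.0], [530.0, -1.0, 164.0]]
scene handle mean [478.8  26.4] ang deg -3.66 ext -47.0 52.0 z [145.9 152.2 158.1]
 rim zmax [188.3 195.  196.4] circle ((663.8402709960938, -0.5794334411621094), 49.92713165283203) 89
 lever 396
[[429.0, -43.0, 148.0], [438.0, -38.0, 160.0], [446.0, -31.0, 145.0], [455.0, -29.0, 142.0], [464.0, -24.0, 160.0], [472.0, -21.0, 157.0], [483.0, -19.0, 141.0], [492.0, -16.0, 144.0], [501.0, -16.0, 159.0], [511.0, -6.0, 155.0], [520.0, 25.0, 152.0], [526.0, -0.0, 164.0]]
```

```bash
python3 - <<'E'
from h import *
from scipy.optimize import least_squares
for n in ['top','scene']:
    c=load(n); W=cloud(c); hsv=cv2.cvtColor(c['frame'],cv2.COLOR_RGB2HSV); z=W[...,2]
    reg=(np.hypot(W[...,0]-658,W[...,1]+26)<70)
    m=reg&(z>28)&(z<112)
    P=W[m]; print(n,len(P), np.histogram(P[:,2],bins=range(20,125,10))[0])
    for lo,hi in [(28,60),(60,90),(90,112),(28,112)]:
        Q=P[(P[:,2]>=lo)&(P[:,2]<hi)]
        if len(Q)>12:
            for R in [None]:
                f=lambda p: np.hypot(Q[:,0]-p[0],Q[:,1]-p[1])-p[2]
                r=least_squares(f,[658,-26,38],loss='soft_l1',f_scale=2); print(lo,hi,len(Q),r.x.round(1),np.sqrt(np.mean(r.fun**2)).round(2))
    # drip plate: z approx 20, low saturation
    p=reg&(z>14)&(z<26)&(hsv[...,1]<70)
    Q=W[p]; print(' plate',len(Q), Q.mean(0).round(1) if len(Q) else '')
    for v in range(0):pass
E
python3 - <<'E'
import sys; sys.path.insert(0,'.')
from h import *
s=load('scene')
f=s['frame'][165:265,245:345,::-1]; cv2.imwrite('pics/glasscrop.png',cv2.resize(f,None,fx=6,fy=6,interpolation=cv2.INTER_CUBIC))
c=load('top'); W=cloud(c)
# height map along corridor
for x in range(150,560,50):
    print(x,[ (int(np.nanpercentile(W[...,2][(abs(W[...,0]-x)<25)&(abs(W[...,1]-y)<25)],98)) if ((abs(W[...,0]-x)<25)&(abs(W[...,1]-y)<25)).any() else None) for y in range(550,-101,-50)])
E
```

```text
top 221 [15 92 14 16 16 13 20 12 21  2]
28 60 137 [642.3 -36.5  19.1] 7.35
60 90 49 [651.2 -29.2  32.5] 1.36
90 112 35 [650.8 -29.9  35.6] 1.03
28 112 221 [644.4 -38.9  23.3] 9.65
 plate 269 [631.8 -31.8  20.2]
scene 631 [  7  45  53  61  83 115  88  62  96  21]
28 60 166 [654.5 -28.7  30.9] 1.43
60 90 286 [653.6 -27.   32.7] 1.5
90 112 179 [653.5 -27.4  36.5] 1.29
28 112 631 [653.4 -27.8  33. ] 2.9
 plate 563 [649.7  -7.9  20.2]
150 [532, 531, 541, 542, -895, -891, -895, -813, 4, 5, 4, 5, 4, 5]
200 [529, 537, 539, -896, -899, -896, -894, -895, -891, -894, -897, -895, -891, -895]
250 [504, 488, -893, -895, -892, -895, -894, -892, -896, -893, -892, -895, -892, -893]
300 [-4, -5, -4, -3, -5, -2, -5, -3, -3, -2, -4, -1, -5, -4]
350 [5, 6, 5, 5, 4, 5, 5, 5, 5, 5, 5, 5, 5, 5]
400 [12, 13, 13, 12, 9, 5, 10, 5, 5, 5, 5, 4, 5, 6]
450 [15, 17, 16, 17, 12, 5, 13, 5, 6, 5, 157, 162, 162, 5]
500 [142, 169, 194, 210, 12, 8, 9, 5, 5, 5, 19, 163, 88, 5]
550 [150, 175, 202, 216, 32, 5, 4, 956, 4, 21, 23, 292, 24, 6]
```

View pics/glasscrop.png

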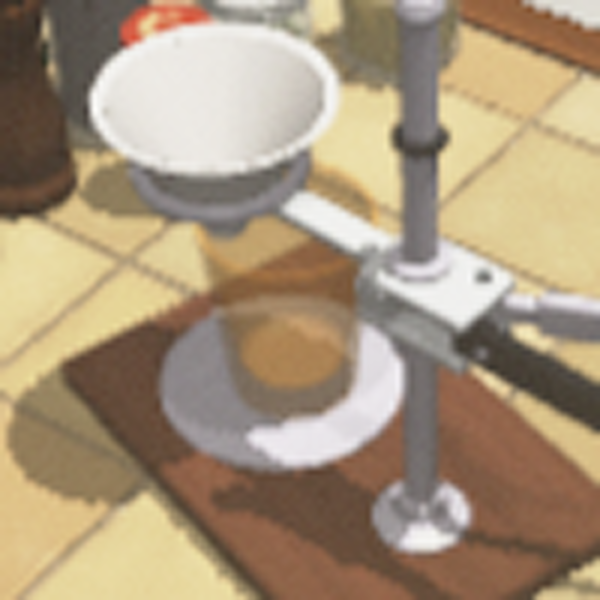

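The black handle runs from crop (180,370) to (160,510) in the top view, and the open lever's tip is at (285,515). The glass that is meant is the amber one on the drip plate under the dripper (scene ~(292,225)). The purple one at (175,280) and the amber one at (370,178) are not meant. The ring sits on the post at scene (315,189), with its underside at about 223 mm. I'm moving over the handle now.

apply_moves:
  steps:
    - {"roll":-6.2}
    - {"roll":-6.2}
    - {"dx":-0.0295,"dy":-0.0427}
    - {"dx":-0.0295,"dy":-0.0427}
    - {"dx":-0.0295,"dy":-0.0427}
    - {"dx":-0.0295,"dy":-0.0427}
    - {"dx":-0.0295,"dy":-0.0427}
    - {"dx":-0.0295,"dy":-0.0427}
    - {"dx":-0.0295,"dy":-0.0427}
    - {"dx":-0.0295,"dy":-0.0427}
    - {"dx":-0.0295,"dy":-0.0427}
    - {"dx":-0.0295,"dy":-0.0427}
    - {"dx":-0.0295,"dy":-0.0427}
    - {"dx":-0.0295,"dy":-0.0427}
    - {}
  gripper: -1
  grip_force: 20

```text
validation failed for argument at $.st...
```

apply_moves:
  steps:
    - {"dx":0,"dy":0,"dz":0,"roll":-6.2}
    - {"dx":0,"dy":0,"dz":0,"roll":-6.2}
    - {"dx":-0.0295,"dy":-0.0427,"dz":0,"roll":0}
    - {"dx":-0.0295,"dy":-0.0427,"dz":0,"roll":0}
    - {"dx":-0.0295,"dy":-0.0427,"dz":0,"roll":0}
    - {"dx":-0.0295,"dy":-0.0427,"dz":0,"roll":0}
    - {"dx":-0.0295,"dy":-0.0427,"dz":0,"roll":0}
    - {"dx":-0.0295,"dy":-0.0427,"dz":0,"roll":0}
    - {"dx":-0.0295,"dy":-0.0427,"dz":0,"roll":0}
    - {"dx":-0.0295,"dy":-0.0427,"dz":0,"roll":0}
    - {"dx":-0.0295,"dy":-0.0427,"dz":0,"roll":0}
    - {"dx":-0.0295,"dy":-0.0427,"dz":0,"roll":0}
    - {"dx":-0.0295,"dy":-0.0427,"dz":0,"roll":0}
    - {"dx":-0.0295,"dy":-0.0427,"dz":0,"roll":0}
    - {"dx":0,"dy":0,"dz":0,"roll":0}
  gripper: -1
  grip_force: 20

```text
t: 2.02
tcp_pos: [473.8, -10.2, 230.7]
ee_rot: [0.036, 0.999, -0.0, -0.0]
ft_force: [-0.3, 0.5, 0.5]
gripper_width: 85.3
```

Run:
```python
from h import *
c=grab('wrist','wrist1.png'); s=grab('scene','scene1.png')
W=cloud(c); hsv=cv2.cvtColor(c['frame'],cv2.COLOR_RGB2HSV); z=W[...,2]
f=lambda A: np.array([558.5,5.6,0])+np.array([[np.cos(np.radians(-3.9)),-np.sin(np.radians(-3.9)),0],[np.sin(np.radians(-3.9)),np.cos(np.radians(-3.9)),0],[0,0,1]])@np.array(A)
for A in [(-90,14,160),(-129,14,160),(-129,4,160),(-80,-43.6,160)]: print(A,proj(c,f(A)).round(0))
```

```text
(-90, 14, 160) [368. 207.]
(-129, 14, 160) [371. 155.]
(-129, 4, 160) [357. 155.]
(-80, -43.6, 160) [292. 220.]
```

View pics/wrist1.png

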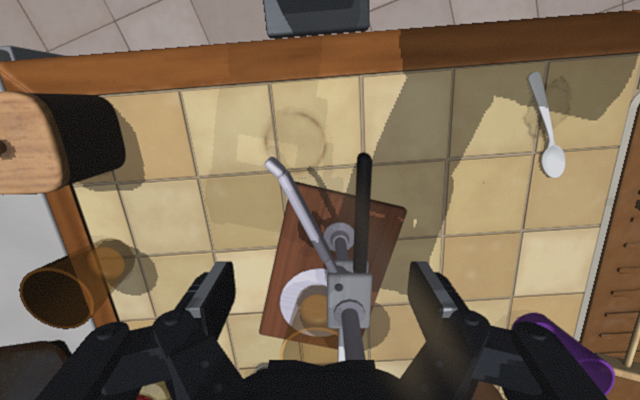

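View pics/scene1.png

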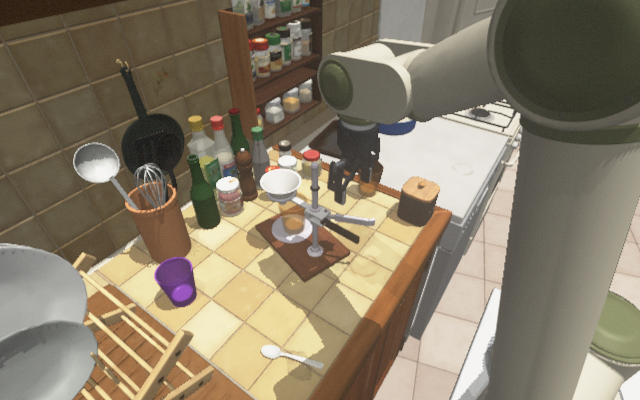

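Run:
```python
from h import *
c=load('wrist'); W=cloud(c); hsv=cv2.cvtColor(c['frame'],cv2.COLOR_RGB2HSV); z=W[...,2]
a=np.radians(-3.9); R=np.array([[np.cos(a),-np.sin(a)],[np.sin(a),np.cos(a)]])
A=(W[...,:2]-np.array([558.5,5.6]))@R
print(proj(c,[473.8,-10.2,230.7]))
m=(z>150)&(z<175)&(A[...,0]>-140)&(A[...,0]<-25)&(abs(A[...,1])<80)
for lo in range(-140,-25,6):
    q=m&(A[...,0]>=lo)&(A[...,0]<lo+6)
    ys=np.sort(A[...,1][q])
    if len(ys)>4:
        g=np.where(np.diff(ys)>5)[0]; parts=np.split(ys,g+1)
        print(lo+3,[(p[0].round(1),p[-1].round(1),len(p)) for p in parts if len(p)>2], np.median(z[q]).round(1))
f=c['frame'][140:340,240:420,::-1]; cv2.imwrite('pics/wcrop.png',cv2.resize(f,None,fx=3.0,fy=3.0,interpolation=cv2.INTER_CUBIC))
```

```text
[320.41945187 263.64423192]
-131 [(np.float64(9.7), np.float64(12.1), 7)] 151.3
-125 [(np.float64(-61.4), np.float64(-54.2), 60), (np.float64(5.7), np.float64(15.9), 127)] 158.3
-119 [(np.float64(-62.3), np.float64(-48.9), 135), (np.float64(5.6), np.float64(15.3), 117)] 159.0
-113 [(np.float64(-57.6), np.float64(-44.5), 119), (np.float64(5.6), np.float64(15.8), 123)] 159.0
-107 [(np.float64(-52.8), np.float64(-41.6), 109), (np.float64(5.6), np.float64(15.6), 114)] 159.0
-101 [(np.float64(-49.4), np.float64(-38.7), 107), (np.float64(5.4), np.float64(15.4), 107)] 159.0
-95 [(np.float64(-46.5), np.float64(-35.8), 101), (np.float64(5.5), np.float64(15.6), 110)] 159.0
-89 [(np.float64(-43.9), np.float64(-33.0), 97), (np.float64(5.5), np.float64(15.1), 103)] 159.1
-83 [(np.float64(-41.0), np.float64(-30.5), 102), (np.float64(5.5), np.float64(15.6), 105)] 159.0
-77 [(np.float64(-38.1), np.float64(-27.5), 98), (np.float64(5.4), np.float64(14.9), 95)] 159.0
-71 [(np.float64(-35.3), np.float64(-24.5), 94), (np.float64(5.4), np.float64(15.2), 101)] 159.1
-65 [(np.float64(-32.2), np.float64(-22.2), 85), (np.float64(5.4), np.float64(15.4), 100)] 159.1
-59 [(np.float64(-30.1), np.float64(-19.0), 94), (np.float64(5.3), np.float64(14.8), 87)] 159.0
-53 [(np.float64(-27.0), np.float64(-15.9), 86), (np.float64(5.4), np.float64(15.3), 96)] 159.0
-47 [(np.float64(-23.9), np.float64(-14.1), 74), (np.float64(5.3), np.float64(15.6), 89)] 159.0
-41 [(np.float64(-19.9), np.float64(-11.6), 49), (np.float64(5.4), np.float64(16.3), 93)] 158.0
-35 [(np.float64(-18.3), np.float64(18.5), 325)] 159.8
-29 [(np.float64(-16.0), np.float64(18.5), 342)] 163.6
-23 [(np.float64(-15.2), np.float64(18.7), 54)] 164.0
```

View pics/wcrop.png

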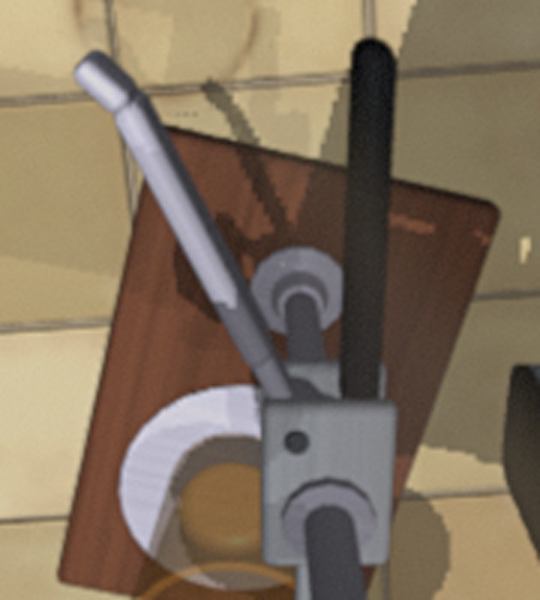

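The wrist crop shows the handle (crop col ~370) parallel to the tool and the lever at about 0.44 rad. Its outer face is ~42 mm out at the pinch. I'm shifting 6 mm toward the handle and going down.

apply_moves:
  steps:
    - {"dx":0,"dy":0.006,"dz":0.02,"roll":0}
    - {"dx":0,"dy":0,"dz":0.027,"roll":0}
    - {"dx":0,"dy":0,"dz":0.027,"roll":0}
    - {"dx":0,"dy":0,"dz":0.027,"roll":0}
    - {"dx":0,"dy":0,"dz":0,"roll":0}
  gripper: -1
  grip_force: 20

```text
t: 2.75
tcp_pos: [471.8, -0.3, 129.4]
ee_rot: [0.033, 0.999, 0.0, -0.002]
ft_force: [1.4, -0.4, 0.9]
gripper_width: 85.4
```

Run:
```python
from h import *
c=grab('wrist','wrist2.png'); W=cloud(c); z=W[...,2]
s=ctrl.observe(); tcp=s['tcp_pos']; print(tcp.round(1), s['ee_rot'].round(4))
q=s['ee_rot']; from scipy.spatial.transform import Rotation as Ro
T=Ro.from_quat(q).as_matrix(); 
L=(W-tcp)@T   # tool coords
m=(z>145)&(z<175)&(abs(L[...,1])<70)&(abs(L[...,0])<60)
for lo in range(-50,50,6):
    k=m&(L[...,0]>=lo)&(L[...,0]<lo+6)
    ys=np.sort(L[...,1][k])
    if len(ys)>4:
        g=np.where(np.diff(ys)>4)[0]; parts=np.split(ys,g+1)
        print(lo+3,[(p[0].round(1),p[-1].round(1),len(p)) for p in parts if len(p)>2], np.median(z[k]).round(1))
```

```text
[472.7  -0.7 130.6] [ 3.350e-02  9.994e-01  1.000e-04 -5.000e-04]
-47 [(np.float64(-1.0), np.float64(1.6), 27), (np.float64(17.4), np.float64(17.5), 3)] 148.3
-41 [(np.float64(-2.6), np.float64(-0.5), 53), (np.float64(17.3), np.float64(17.5), 14)] 149.6
-35 [(np.float64(-12.7), np.float64(-2.5), 198), (np.float64(17.3), np.float64(27.4), 95)] 156.1
-29 [(np.float64(-15.9), np.float64(-5.2), 309), (np.float64(17.4), np.float64(27.5), 234)] 158.7
-23 [(np.float64(-18.4), np.float64(-8.0), 311), (np.float64(17.4), np.float64(27.4), 249)] 158.7
-17 [(np.float64(-21.4), np.float64(-10.9), 322), (np.float64(17.3), np.float64(27.7), 256)] 158.7
-11 [(np.float64(-42.5), np.float64(-41.5), 93), (np.float64(-24.2), np.float64(-13.8), 345), (np.float64(17.5), np.float64(27.6), 268), (np.float64(43.1), np.float64(44.0), 98)] 158.8
-5 [(np.float64(-42.5), np.float64(-41.3), 298), (np.float64(-26.5), np.float64(-16.4), 357), (np.float64(17.5), np.float64(27.5), 283), (np.float64(42.9), np.float64(44.3), 296)] 159.1
1 [(np.float64(-42.4), np.float64(-41.0), 315), (np.float64(-29.5), np.float64(-19.
[... 349 characters left out ...]
loat64(57.4), 350)] 159.6
13 [(np.float64(-49.0), np.float64(-41.5), 711), (np.float64(-35.1), np.float64(-24.8), 400), (np.float64(17.5), np.float64(27.7), 314), (np.float64(42.9), np.float64(50.9), 700)] 159.4
19 [(np.float64(-38.3), np.float64(-27.8), 433), (np.float64(17.6), np.float64(27.7), 329)] 158.7
25 [(np.float64(-40.9), np.float64(-30.5), 438), (np.float64(17.6), np.float64(27.5), 355)] 158.7
31 [(np.float64(-48.3), np.float64(-33.7), 554), (np.float64(17.7), np.float64(27.7), 368)] 158.5
37 [(np.float64(-49.8), np.float64(-38.6), 604), (np.float64(17.7), np.float64(27.7), 398)] 158.0
43 [(np.float64(-47.1), np.float64(-45.5), 21), (np.float64(18.3), np.float64(27.1), 343)] 155.3
```

View pics/wrist2.png

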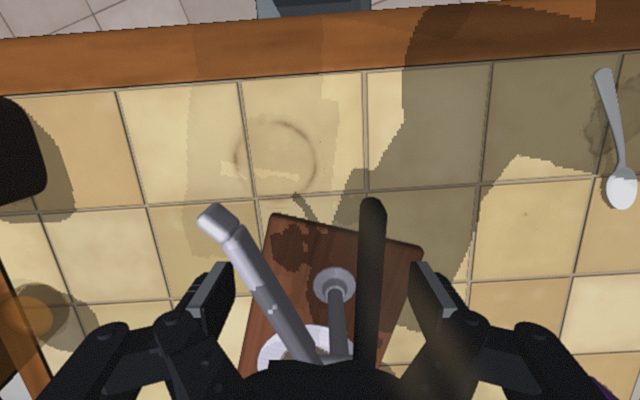

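The pads straddle both parts: the handle is at tool y +17..+27 and the lever's outer face at about −34, with the pads at ±42. I'll centre by −3.5 mm and close lightly to about 59 mm.

apply_moves:
  steps:
    - {"dx":0,"dy":-0.0035,"dz":0,"roll":0}
    - {"dx":0,"dy":0,"dz":0,"roll":0}
    - {"dx":0,"dy":0,"dz":0,"roll":0}
    - {"dx":0,"dy":0,"dz":0,"roll":0}
  gripper: -0.38
  grip_force: 20

```text
t: 3.3
tcp_pos: [473.0, -5.1, 131.0]
ee_rot: [0.034, 0.999, -0.0, 0.001]
ft_force: [-2.6, 1.0, 6.0]
gripper_width: 58.8
```

```bash
cat >> h.py <<'E'
from scipy.spatial.transform import Rotation as Ro
def toolview(c):
    W=cloud(c); s=ctrl.observe(); T=Ro.from_quat(s['ee_rot']).as_matrix()
    return W,(W-s['tcp_pos'])@T,s
def rep(c):
    W,L,s=toolview(c); z=W[...,2]; zt=np.median(z[(abs(L[...,1]-20)<12)&(L[...,0]>18)&(L[...,0]<34)&(abs(L[...,2]+28)<40)])
    m=(abs(z-zt)<6)&(abs(L[...,1])<70)
    for lo in range(-42,40,8):
        k=m&(L[...,0]>=lo)&(L[...,0]<lo+8)
        ys=np.sort(L[...,1][k])
        if len(ys)>4:
            g=np.where(np.diff(ys)>3)[0]; parts=np.split(ys,g+1)
            print(lo+4,[(float(p[0].round(1)),float(p[-1].round(1)),len(p)) for p in parts if len(p)>20])
    print('handle top z',zt.round(2),{k:np.round(s[k],2).tolist() for k in ['t','tcp_pos','ee_rot','ft_force','ft_torque','gripper_width']})
E
python3 - <<'E'
from h import *
c=grab('wrist','wrist3.png'); rep(c)
E
```

```text
-38 [(-7.0, 2.8, 167), (20.6, 30.8, 143)]
-30 [(-11.1, -0.2, 280), (20.5, 30.6, 286)]
-22 [(-14.6, -3.6, 308), (20.3, 30.6, 300)]
-14 [(-18.5, -7.3, 327), (20.1, 30.2, 310)]
-6 [(-29.3, -28.7, 108), (-22.7, -10.8, 336), (19.9, 30.3, 420)]
2 [(-29.3, -14.5, 462), (19.8, 30.3, 438)]
10 [(-43.1, -18.0, 819), (19.6, 43.8, 844)]
18 [(-33.2, -21.8, 411), (19.5, 29.6, 397)]
26 [(-38.5, -25.6, 437), (19.3, 30.0, 420)]
34 [(-45.5, -29.9, 520), (19.1, 29.5, 449)]
42 [(-44.6, -36.9, 188), (19.2, 29.2, 388)]
handle top z 158.93 {'t': 3.35, 'tcp_pos': [473.03, -5.04, 130.94], 'ee_rot': [0.03, 1.0, -0.0, 0.0], 'ft_force': [-1.47, 1.52, 5.26], 'ft_torque': [0.29, 0.17, 0.06], 'gripper_width': 59.15}
```

View pics/wrist3.png

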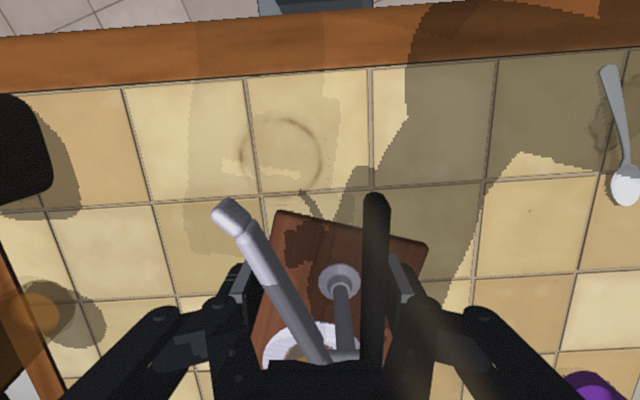

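Both pads are in contact at 59 mm and the lever is still at about 0.41 rad. I'll do a short test lift of 12 mm.

apply_moves:
  steps:
    - {"dx":0,"dy":0,"dz":-0.004,"roll":0}
    - {"dx":0,"dy":0,"dz":-0.004,"roll":0}
    - {"dx":0,"dy":0,"dz":-0.004,"roll":0}
    - {"dx":0,"dy":0,"dz":0,"roll":0}
  gripper: -0.4
  grip_force: 20

```text
t: 3.85
tcp_pos: [473.0, -5.1, 142.6]
ee_rot: [0.034, 0.999, -0.0, 0.0]
ft_force: [-0.4, -0.0, -0.3]
gripper_width: 60.2
```

Run:
```python
from h import *
c=grab('wrist','wrist4.png'); rep(c)
```

```text
-38 [(-7.0, 2.4, 170), (20.7, 30.8, 237)]
-30 [(-11.0, 0.2, 246), (20.6, 30.8, 257)]
-22 [(-14.3, -3.4, 261), (20.4, 30.7, 256)]
-14 [(-19.1, -7.0, 277), (20.3, 30.6, 281)]
-6 [(-29.6, -29.2, 82), (-21.6, -10.8, 288), (20.2, 30.6, 355)]
2 [(-29.7, -29.1, 82), (-25.5, -14.4, 298), (19.9, 30.8, 386)]
10 [(-43.0, -17.8, 669), (19.8, 44.1, 668)]
18 [(-33.2, -22.0, 335), (19.7, 30.0, 337)]
26 [(-36.9, -25.2, 364), (19.6, 29.6, 366)]
34 [(-44.9, -29.4, 435), (19.5, 29.6, 377)]
42 [(-44.7, -36.9, 152), (19.3, 29.6, 327)]
handle top z 158.92 {'t': 3.9, 'tcp_pos': [472.92, -5.1, 142.42], 'ee_rot': [0.03, 1.0, -0.0, 0.0], 'ft_force': [-0.74, -0.66, -0.08], 'ft_torque': [0.04, 0.04, 0.02], 'gripper_width': 59.53}
```

The handle top stayed at 159 mm: the pinch slipped because −0.40 eased it by about 1 mm. I'm going back down and pinching a few mm tighter.

apply_moves:
  steps:
    - {"dx":0,"dy":0,"dz":0.006,"roll":0}
    - {"dx":0,"dy":0,"dz":0.007,"roll":0}
    - {"dx":0,"dy":0,"dz":0,"roll":0}
  gripper: -0.41
  grip_force: 20

```text
t: 4.28
tcp_pos: [472.5, -5.0, 128.5]
ee_rot: [0.034, 0.999, 0.0, -0.001]
ft_force: [0.4, -0.1, 0.6]
gripper_width: 60.2
```

apply_moves:
  steps:
    - {"dx":0,"dy":0,"dz":0,"roll":0}
    - {"dx":0,"dy":0,"dz":0,"roll":0}
    - {"dx":0,"dy":0,"dz":0,"roll":0}
  gripper: -0.33
  grip_force: 20

```text
t: 4.65
tcp_pos: [472.4, -4.9, 129.3]
ee_rot: [0.034, 0.999, 0.0, -0.001]
ft_force: [-3.3, 2.2, 0.7]
gripper_width: 56.8
```

Width is 56.8, so the pinch is loaded now. I'm lifting 12 mm again as a test.

apply_moves:
  steps:
    - {"dx":0,"dy":0,"dz":-0.003,"roll":0}
    - {"dx":0,"dy":0,"dz":-0.003,"roll":0}
    - {"dx":0,"dy":0,"dz":-0.003,"roll":0}
    - {"dx":0,"dy":0,"dz":-0.003,"roll":0}
    - {"dx":0,"dy":0,"dz":0,"roll":0}
  gripper: -0.33
  grip_force: 20

```text
t: 5.28
tcp_pos: [472.5, -5.0, 141.5]
ee_rot: [0.034, 0.999, 0.0, -0.0]
ft_force: [-4.2, 1.8, -3.1]
gripper_width: 56.9
```

Run:
```python
from h import *
c=grab('wrist','wrist5.png'); rep(c)
```

```text
-38 [(-7.4, 2.7, 148), (20.0, 29.7, 107)]
-30 [(-11.1, -0.2, 276), (19.6, 30.1, 289)]
-22 [(-14.1, -3.1, 310), (19.4, 29.6, 300)]
-14 [(-18.4, -6.8, 307), (19.1, 29.4, 328)]
-6 [(-28.4, -27.6, 100), (-21.6, -10.5, 335), (18.9, 29.3, 398)]
2 [(-28.3, -13.5, 463), (18.7, 29.3, 450)]
10 [(-41.8, -17.4, 829), (18.5, 42.7, 861)]
18 [(-31.4, -20.7, 400), (18.1, 28.3, 393)]
26 [(-36.0, -24.2, 437), (17.8, 28.1, 426)]
34 [(-43.1, -27.7, 508), (17.6, 27.9, 453)]
42 [(-43.1, -35.0, 220), (17.6, 27.3, 363)]
handle top z 170.38 {'t': 5.32, 'tcp_pos': [472.48, -4.96, 141.4], 'ee_rot': [0.03, 1.0, 0.0, -0.0], 'ft_force': [-5.39, 2.06, -4.33], 'ft_torque': [0.2, 0.75, 0.28], 'gripper_width': 56.41}
```

The arm rose 11.5 mm with the gripper and the force is −4 N, so the grip holds. The lever is at about 0.38 rad. Before going on I'll measure the ring's height more precisely.

Run:
```python
from h import *
s0=load('scene'); c=grab('scene','scene2.png')
f=c['frame'][150:240,270:370,::-1]; cv2.imwrite('pics/scene2crop.png',cv2.resize(f,None,fx=6,fy=6,interpolation=cv2.INTER_CUBIC))
P=np.array([558.4,5.6]); cam=-c['R'].T@c['t']; u=(cam[:2]-P); u/=np.linalg.norm(u)
def row(r,h): return proj(c,[P[0]+u[0]*r,P[1]+u[1]*r,h])[1]
for h in (219,221,223,225,227): print('ring h',h,'front bottom',row(11.5,h).round(2),'front top',row(11.5,h+6).round(2))
for h in (166,168,170,177,179,181): print('flange front top',h,row(13,h).round(2))
print('tip front/back',row(7,291).round(2),row(-7,291).round(2),'foot')
g=c['frame'].mean(2)
for n,I in (('before',s0['frame'].mean(2)),('now',g)):
    print(n); 
    for v in list(range(157,166))+list(range(184,214)): print(v, I[v,313:318].mean().round(0), end=' | ')
    print()
W=cloud(c)
print([ (v, np.nanmedian(W[v,313:318,2]).round(1)) for v in range(184,212)])
```

```text
ring h 219 front bottom 192.52 front top 190.38
ring h 221 front bottom 191.81 front top 189.66
ring h 223 front bottom 191.1 front top 188.94
ring h 225 front bottom 190.38 front top 188.21
ring h 227 front bottom 189.66 front top 187.49
flange front top 166 211.01
flange front top 168 210.35
flange front top 170 209.7
flange front top 177 207.39
flange front top 179 206.72
flange front top 181 206.06
tip front/back 164.04 160.21 foot
before
157 130.0 | 158 100.0 | 159 85.0 | 160 105.0 | 161 147.0 | 162 165.0 | 163 166.0 | 164 168.0 | 165 154.0 | 184 120.0 | 185 120.0 | 186 118.0 | 187 117.0 | 188 97.0 | 189 71.0 | 190 66.0 | 191 96.0 | 192 115.0 | 193 117.0 | 194 117.0 | 195 117.0 | 196 117.0 | 197 118.0 | 198 121.0 | 199 121.0 | 200 123.0 | 201 122.0 | 202 124.0 | 203 120.0 | 204 120.0 | 205 121.0 | 206 120.0 | 207 120.0 | 208 129.0 | 209 153.0 | 210 162.0 | 211 140.0 | 212 157.0 | 213 177.0 | 
now
157 132.0 | 158 101.0 | 159 87.0 | 160 105.0 | 161 177.0 | 162 227.0 | 163 240.0 | 164 240.0 | 165 220.0 | 184 121.0 | 185 121.0 | 186 118.0 | 187 116.0 | 188 98.0 | 189 72.0 | 190 68.0
[... 307 characters left out ...]
185, np.float64(235.2)), (186, np.float64(233.9)), (187, np.float64(230.3)), (188, np.float64(228.3)), (189, np.float64(228.0)), (190, np.float64(225.2)), (191, np.float64(218.4)), (192, np.float64(216.1)), (193, np.float64(213.3)), (194, np.float64(209.7)), (195, np.float64(208.1)), (196, np.float64(205.5)), (197, np.float64(203.2)), (198, np.float64(198.9)), (199, np.float64(196.0)), (200, np.float64(194.0)), (201, np.float64(190.5)), (202, np.float64(187.3)), (203, np.float64(184.7)), (204, np.float64(181.8)), (205, np.float64(179.4)), (206, np.float64(179.7)), (207, np.float64(178.0)), (208, np.float64(176.2)), (209, np.float64(175.4)), (210, np.float64(175.2)), (211, np.float64(175.3))]
```

View pics/scene2crop.png

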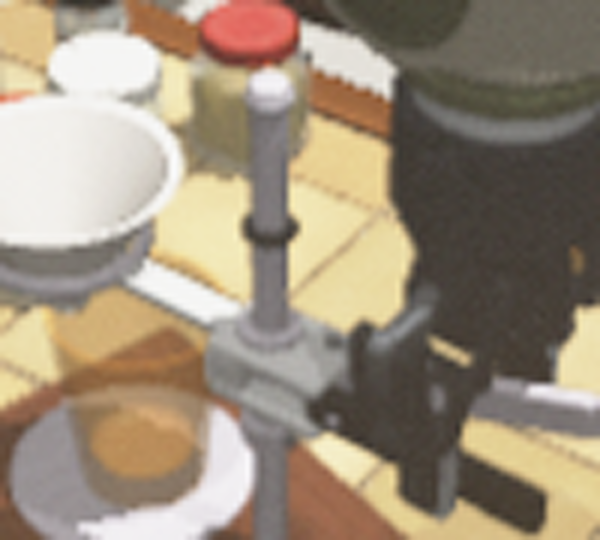

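The scene crop shows the ring on the post at crop (270,230). Its bottom edge is at row ≈190.9, which puts the underside at about 223.5 mm. The clamp top is at 179.5 mm now and the target is about 220 mm. I'm lifting most of the way while swinging the arm about the post.

apply_moves:
  steps:
    - {"dx":0.0006,"dy":0.0037,"dz":-0.005,"roll":2.5}
    - {"dx":0.0006,"dy":0.0037,"dz":-0.005,"roll":2.5}
    - {"dx":0.0006,"dy":0.0037,"dz":-0.005,"roll":2.5}
    - {"dx":0.0006,"dy":0.0037,"dz":-0.005,"roll":2.5}
    - {"dx":0.0006,"dy":0.0037,"dz":-0.005,"roll":2.5}
    - {"dx":0.0006,"dy":0.0037,"dz":-0.005,"roll":2.5}
    - {"dx":0,"dy":0,"dz":-0.004,"roll":0}
    - {"dx":0,"dy":0,"dz":0,"roll":0}
  gripper: -0.33
  grip_force: 20

```text
t: 6.38
tcp_pos: [473.8, 17.3, 175.8]
ee_rot: [0.164, 0.986, 0.0, 0.001]
ft_force: [-0.4, 1.9, -3.2]
gripper_width: 57.0
```

Run:
```python
from h import *
c=grab('wrist','wrist6.png'); rep(c)
c=grab('scene','scene3.png')
f=c['frame'][150:240,270:370,::-1]; cv2.imwrite('pics/scene3crop.png',cv2.resize(f,None,fx=6,fy=6,interpolation=cv2.INTER_CUBIC))
I=c['frame'].mean(2); print([(v,int(I[v,313:318].mean())) for v in range(184,204)])
W=cloud(c); print([ (v, float(np.nanmedian(W[v,313:318,2]).round(1))) for v in range(186,204)])
```

```text
-38 [(-6.5, 2.8, 163), (19.9, 30.1, 136)]
-30 [(-10.2, 0.3, 271), (19.7, 29.6, 280)]
-22 [(-13.3, -2.7, 296), (19.1, 29.7, 291)]
-14 [(-17.2, -6.3, 310), (19.0, 29.2, 317)]
-6 [(-28.2, -27.6, 100), (-20.8, -10.0, 331), (18.7, 29.2, 403)]
2 [(-28.2, -27.6, 97), (-24.4, -13.1, 350), (18.4, 29.2, 433)]
10 [(-41.7, -16.9, 822), (18.1, 42.8, 854)]
18 [(-31.2, -20.2, 385), (17.8, 28.0, 399)]
26 [(-34.9, -23.7, 418), (17.5, 27.7, 414)]
34 [(-42.3, -27.2, 491), (17.2, 27.4, 446)]
42 [(-43.3, -34.2, 297), (17.1, 27.3, 451)]
handle top z 203.33 {'t': 6.42, 'tcp_pos': [473.87, 17.23, 175.65], 'ee_rot': [0.16, 0.99, 0.0, 0.0], 'ft_force': [-1.2, 0.61, -3.88], 'ft_torque': [0.27, 0.18, 0.09], 'gripper_width': 56.64}
[(184, 118), (185, 119), (186, 117), (187, 115), (188, 95), (189, 68), (190, 62), (191, 92), (192, 105), (193, 100), (194, 104), (195, 115), (196, 109), (197, 123), (198, 143), (199, 145), (200, 143), (201, 140), (202, 130), (203, 130)]
[(186, 233.2), (187, 230.2), (188, 228.4), (189, 226.6), (190, 225.5), (191, 220.0), (192, 217.3), (193, 213.3), (194, 212.5), (195, 211.8), (196, 212.3), (197, 208.3), (198, 209.2), (199, 208.2), (200, 207.7), (201, 208.1), (202, 206.4), (203, 205.2)]
```

View pics/scene3crop.png

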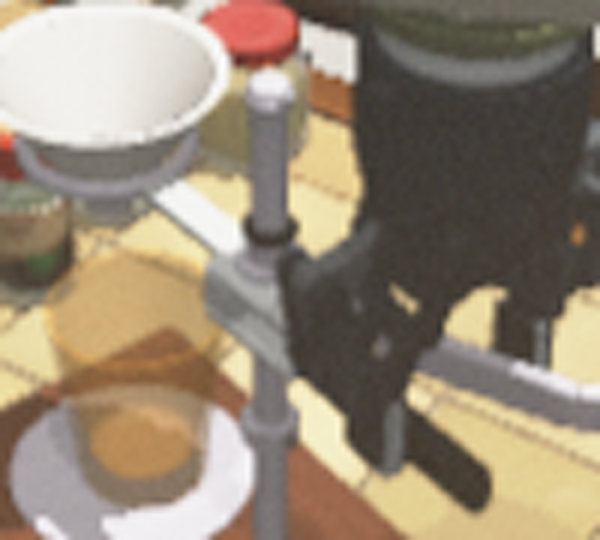

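The clamp top is now at about 212 mm by both the wrist and scene depth, 11 mm below the ring. I'm raising 7.5 mm more to sit about 3.5 mm below it.

apply_moves:
  steps:
    - {"dx":0,"dy":0,"dz":-0.0025,"roll":0}
    - {"dx":0,"dy":0,"dz":-0.0025,"roll":0}
    - {"dx":0,"dy":0,"dz":-0.0025,"roll":0}
    - {"dx":0,"dy":0,"dz":0,"roll":0}
  gripper: -0.33
  grip_force: 20

```text
t: 6.98
tcp_pos: [473.7, 17.2, 183.2]
ee_rot: [0.164, 0.986, -0.0, 0.001]
ft_force: [3.9, 0.2, -2.7]
gripper_width: 56.9
```

Run:
```python
from h import *
c=grab('wrist','wrist7.png'); rep(c)
c=grab('scene','scene4.png')
f=c['frame'][170:220,285:345,::-1]; cv2.imwrite('pics/scene4crop.png',cv2.resize(f,None,fx=11,fy=11,interpolation=cv2.INTER_CUBIC))
I=c['frame'].mean(2); print([(v,int(I[v,313:318].mean())) for v in range(184,204)])
W=cloud(c); print([ (v, float(np.nanmedian(W[v,313:318,2]).round(1))) for v in range(186,204)])
P=np.array([558.4,5.6]); cam=-c['R'].T@c['t']; u=(cam[:2]-P); u/=np.linalg.norm(u)
def row(r,h): return proj(c,[P[0]+u[0]*r,P[1]+u[1]*r,h])[1]
for h in (216,218,220,222): print('flange front top',h,row(13,h).round(2))
```

```text
-38 [(-7.1, 3.2, 170), (19.9, 30.0, 148)]
-30 [(-10.3, 0.2, 277), (19.6, 29.6, 271)]
-22 [(-13.9, -3.1, 291), (19.2, 29.4, 298)]
-14 [(-17.8, -6.4, 321), (18.9, 29.1, 315)]
-6 [(-28.4, -27.6, 99), (-21.0, -10.1, 322), (18.5, 29.2, 407)]
2 [(-28.3, -27.7, 102), (-24.6, -13.6, 346), (18.3, 29.3, 447)]
10 [(-41.8, -17.2, 820), (18.0, 42.6, 840)]
18 [(-31.5, -20.4, 387), (17.8, 27.9, 395)]
26 [(-34.8, -24.0, 411), (17.4, 27.4, 413)]
34 [(-42.8, -27.7, 509), (17.0, 27.6, 440)]
42 [(-43.4, -34.3, 280), (17.0, 26.8, 441)]
handle top z 210.61 {'t': 7.02, 'tcp_pos': [473.71, 17.21, 183.09], 'ee_rot': [0.16, 0.99, -0.0, 0.0], 'ft_force': [4.14, -0.02, -3.57], 'ft_torque': [0.06, -0.52, 0.04], 'gripper_width': 57.07}
[(184, 117), (185, 118), (186, 117), (187, 115), (188, 95), (189, 69), (190, 63), (191, 88), (192, 113), (193, 115), (194, 115), (195, 134), (196, 147), (197, 148), (198, 147), (199, 136), (200, 129), (201, 126), (202, 133), (203, 146)]
[(186, 233.7), (187, 229.8), (188, 228.4), (189, 227.7), (190, 225.8), (191, 220.6), (192, 220.0), (193, 220.8), (194, 215.8), (195, 216.0), (196, 215.6), (197, 215.1), (198, 215.7), (199, 215.0), (200, 214.2), (201, 210.7), (202, 194.8), (203, 194.9)]
flange front top 216 194.02
flange front top 218 193.31
flange front top 220 192.6
flange front top 222 191.89
```

View pics/scene4crop.png

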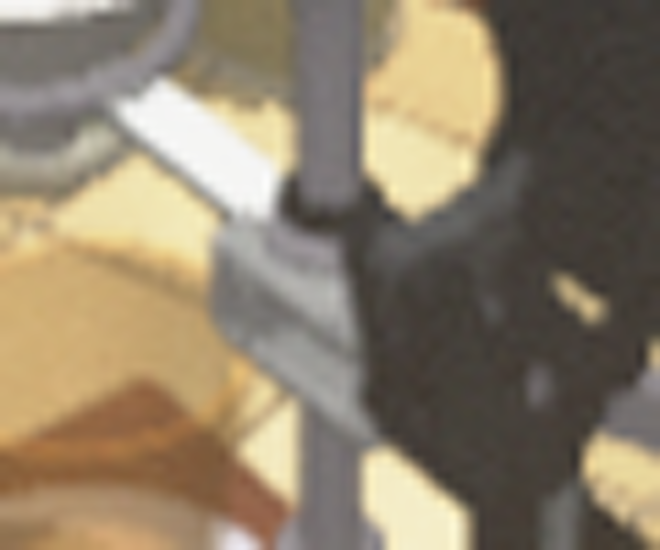

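The wrist depth gives a lift of 51.7 mm and a clamp top of 219.7. The scene shows the flange at 220.4 under the ring at 223.5, so the gap is about 3.8 mm with the lever at about 0.38 rad. I'll hold briefly for step 1, then close in stages. At each stage I follow with +y so the handle stays put, and a little up because the pads swing down as they close.

apply_moves:
  steps:
    - {"dx":0,"dy":0,"dz":0,"roll":0}
    - {"dx":0,"dy":0,"dz":0,"roll":0}
    - {"dx":0,"dy":0,"dz":0,"roll":0}
  gripper: -0.33
  grip_force: 20

```text
t: 7.45
tcp_pos: [473.6, 17.2, 182.9]
ee_rot: [0.164, 0.986, -0.0, 0.001]
ft_force: [5.5, 0.2, -3.2]
gripper_width: 56.8
```

apply_moves:
  steps:
    - {"dx":0,"dy":0.0015,"dz":-0.0005,"roll":0}
    - {"dx":0,"dy":0.0015,"dz":-0.0005,"roll":0}
    - {"dx":0,"dy":0,"dz":0,"roll":0}
    - {"dx":0,"dy":0,"dz":0,"roll":0}
  gripper: -0.19
  grip_force: 20

```text
t: 7.95
tcp_pos: [474.1, 20.2, 184.0]
ee_rot: [0.164, 0.986, -0.0, -0.0]
ft_force: [-0.3, 0.2, -0.2]
gripper_width: 50.8
```

Run:
```python
from h import *
c=grab('wrist','wrist8.png'); rep(c)
c=grab('scene','scene5.png')
I=c['frame'].mean(2); print([(v,int(I[v,313:318].mean())) for v in range(186,204)])
W=cloud(c); print([ (v, float(np.nanmedian(W[v,313:318,2]).round(1))) for v in range(186,204)])
```

```text
handle top z nan {'t': 8.0, 'tcp_pos': [474.1, 20.19, 183.96], 'ee_rot': [0.16, 0.99, -0.0, -0.0], 'ft_force': [0.14, 0.25, 0.26], 'ft_torque': [-0.02, 0.0, 0.02], 'gripper_width': 50.91}
[(186, 117), (187, 115), (188, 95), (189, 70), (190, 66), (191, 77), (192, 85), (193, 90), (194, 90), (195, 92), (196, 93), (197, 97), (198, 101), (199, 103), (200, 107), (201, 110), (202, 113), (203, 114)]
[(186, 231.4), (187, 230.2), (188, 227.8), (189, 227.8), (190, 288.0), (191, 287.2), (192, 285.6), (193, 282.9), (194, 280.8), (195, 276.8), (196, 206.3), (197, 203.8), (198, 198.6), (199, 197.2), (200, 194.4), (201, 191.5), (202, 187.5), (203, 184.8)]
  return _methods._mean(a, axis=axis, dtype=dtype,
  ret = ret.dtype.type(ret / rcount)
```

The load is gone, so the arm slipped out of the pads. Let me look.

Run:
```python
from h import *
w=load('wrist'); s=load('scene')
a=w['frame'][:,:,::-1]; cv2.imwrite('pics/w8.png',a)
f=s['frame'][150:250,260:380,::-1]; cv2.imwrite('pics/scene5crop.png',cv2.resize(f,None,fx=6,fy=6,interpolation=cv2.INTER_CUBIC))
```

```text
(no output)
```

View pics/w8.png

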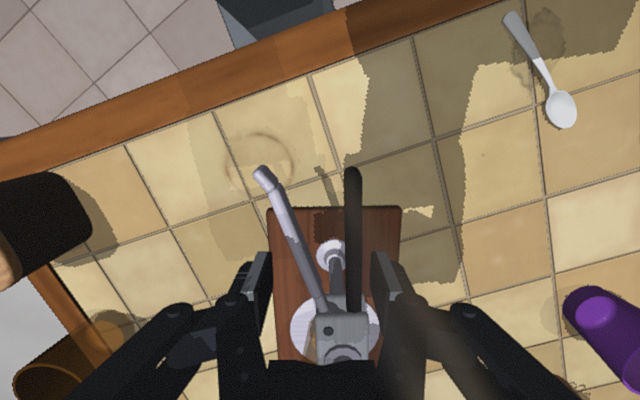

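View pics/scene5crop.png

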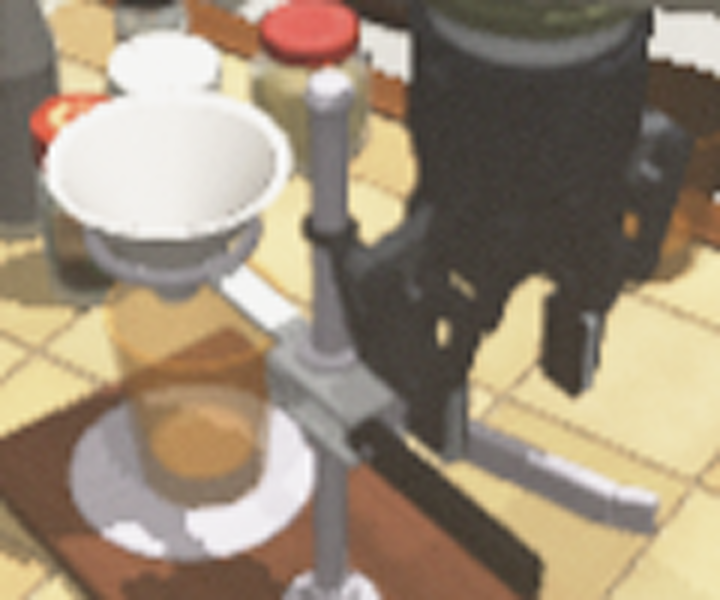

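The arm slid back to the stop (glass fine, lever still open, fingers above it). The 6 mm width step probably kicked the lever ahead of the finger, and holding width alone then gave no force. Before retrying I'll check the fingers' closing pace and the pads' swing here in free air.

apply_moves:
  steps:
    - {"dx":0,"dy":0,"dz":0,"roll":0}
  gripper: 0.37
  grip_force: 20

```text
t: 8.18
tcp_pos: [474.2, 20.2, 183.9]
ee_rot: [0.164, 0.986, -0.0, 0.0]
ft_force: [0.7, 0.3, 0.7]
gripper_width: 33.9
```

apply_moves:
  steps:
    - {"dx":0,"dy":0,"dz":0,"roll":0}
  gripper: 0.37
  grip_force: 20

```text
t: 8.3
tcp_pos: [474.2, 20.2, 183.8]
ee_rot: [0.164, 0.986, -0.0, -0.0]
ft_force: [0.1, 0.7, 0.3]
gripper_width: 26.9
```

Run:
```python
from h import *
def pads(n):
    c=dict(np.load(n)) if isinstance(n,str) else n
    return c
a=load('wrist'); c=grab('wrist','wrist9.png')
s=ctrl.observe(); print(s['gripper_width'],s['tcp_pos'].round(1),s['t'])
T=Ro.from_quat(s['ee_rot']).as_matrix()
for nm,cc,w in (('w50',a,50.9),('now',c,float(s['gripper_width']))):
    L=(cloud(cc)-s['tcp_pos'])@T
    for sg in (-1,1):
        k=(L[...,1]*sg>w/2-3)&(L[...,1]*sg<w/2+16)&(abs(L[...,0])<30)&(L[...,2]>-60)&(L[...,2]<10)
        Z=L[...,2][k]; print(nm,sg,len(Z),np.percentile(Z,[50,90,97,99,100]).round(1), 'inner y', np.percentile(L[...,1][k]*sg,[2,5,50]).round(1))
```

```text
27.117275783177558 [474.2  20.2 183.8] 8.35
w50 -1 3607 [-41.  -16.2  -9.3  -6.2  -2.5] inner y [24.7 24.8 29.5]
w50 1 3441 [-40.5 -15.8  -9.   -6.1  -2.6] inner y [25.6 25.8 30. ]
now -1 2956 [-38.2 -13.6  -7.1  -4.4   0.1] inner y [12.9 13.  17.9]
now 1 2868 [-37.8 -13.3  -7.1  -4.3  -0.1] inner y [13.8 13.9 18.6]
```

View pics/wrist9.png

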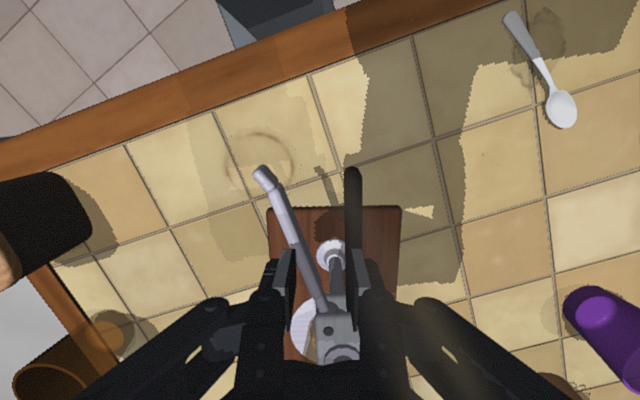

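Fingers close at about 136 mm/s, and the pads drop ~2.4 mm going from 51 to 27 mm. I'm reopening, then measuring where the handle and lever are.

apply_moves:
  steps:
    - {"dx":0,"dy":0,"dz":0,"roll":0}
    - {"dx":0,"dy":0,"dz":0,"roll":0}
    - {"dx":0,"dy":0,"dz":0,"roll":0}
  gripper: -0.7
  grip_force: 20

```text
t: 8.72
tcp_pos: [474.2, 20.2, 183.8]
ee_rot: [0.164, 0.986, -0.0, -0.0]
ft_force: [0.4, 0.2, 0.3]
gripper_width: 72.6
```

```bash
cat >> h.py <<'E'
def rep2(c,zt):
    W,L,s=toolview(c); z=W[...,2]
    m=(z>zt-5)&(z<zt+3)&(abs(L[...,1])<75)
    out=[]
    for lo in range(-42,60,8):
        k=m&(L[...,0]>=lo)&(L[...,0]<lo+8)
        ys=np.sort(L[...,1][k])
        if len(ys)>4:
            g=np.where(np.diff(ys)>3)[0]; parts=np.split(ys,g+1)
            print(lo+4,[(float(p[0].round(1)),float(p[-1].round(1)),len(p)) for p in parts if len(p)>20])
    print({k:np.round(s[k],2).tolist() for k in ['t','tcp_pos','ee_rot','ft_force','gripper_width']})
E
python3 - <<'E'
from h import *
c=grab('wrist','wrist10.png'); rep2(c,159)
E
```

```text
-38 [(-8.4, 0.8, 98), (17.1, 26.4, 158)]
-30 [(-10.8, -0.5, 153), (16.9, 26.1, 162)]
-22 [(-13.9, -3.7, 149), (16.3, 25.9, 165)]
-14 [(-16.7, -6.2, 163), (16.0, 25.4, 173)]
-6 [(-19.6, -9.2, 165), (15.6, 25.2, 185)]
2 [(-22.5, -11.7, 174), (15.5, 25.4, 198)]
10 [(-25.7, -14.5, 182), (15.2, 25.3, 210)]
18 [(-28.3, -17.3, 193), (15.0, 25.0, 209)]
26 [(-30.7, -20.3, 197), (14.3, 24.6, 227)]
34 [(-35.7, -22.7, 217), (14.1, 24.3, 238)]
42 [(-38.4, -28.2, 207), (14.0, 23.9, 196)]
{'t': 8.78, 'tcp_pos': [474.2, 20.19, 183.84], 'ee_rot': [0.16, 0.99, -0.0, 0.0], 'ft_force': [-0.75, -0.7, -0.23], 'gripper_width': 72.55}
```

The lever is now at about 0.305 rad, right where it starts to grip the post, so I'll spread it open again first. The plan is to put the closed fingers between handle and lever near their ends and open from inside.

apply_moves:
  steps:
    - {"dx":0.034,"dy":-0.003,"dz":0,"roll":0}
    - {"dx":0,"dy":0,"dz":0,"roll":0}
    - {"dx":0,"dy":0,"dz":0,"roll":0}
    - {"dx":0,"dy":0,"dz":0,"roll":0}
    - {"dx":0,"dy":0,"dz":0,"roll":0}
  gripper: 1
  grip_force: 20

```text
t: 9.4
tcp_pos: [441.5, 28.2, 183.7]
ee_rot: [0.164, 0.986, -0.0, 0.0]
ft_force: [1.0, -0.5, 0.0]
gripper_width: 0.1
```

Run:
```python
from h import *
c=grab('wrist','wrist11.png'); rep2(c,159)
W,L,s=toolview(c)
# finger outer extents near tips
for zlo,zhi in ((-12,2),(-25,-12),(-40,-25)):
    k=(L[...,2]>zlo)&(L[...,2]<zhi)&(abs(L[...,0])<16)&(abs(L[...,1])<40)
    print(zlo,zhi,k.sum(),np.percentile(L[...,1][k],[0,1,50,99,100]).round(1),np.percentile(L[...,0][k],[0,1,99,100]).round(1))
```

```text
-38 [(22.1, 28.5, 61)]
-30 [(20.5, 28.2, 123)]
-22 [(-21.9, -18.0, 43), (19.1, 27.7, 144)]
-14 [(-24.8, -16.3, 137), (17.7, 27.5, 177)]
-6 [(-27.6, -17.5, 173), (17.5, 27.1, 181)]
2 [(-33.0, -20.4, 188), (17.2, 26.7, 194)]
10 [(-35.5, -26.1, 152), (17.2, 26.4, 139)]
{'t': 9.45, 'tcp_pos': [441.37, 28.27, 183.72], 'ee_rot': [0.16, 0.99, 0.0, -0.0], 'ft_force': [0.39, -0.27, -0.07], 'gripper_width': -0.26}
-12 2 350 [-12.6 -12.1   0.7  13.   13.9] [ 5.9  6.3 11.6 11.7]
-25 -12 830 [-13.2 -12.9   0.2  13.8  14.1] [ 6.   6.2 11.7 12. ]
-40 -25 1267 [-15.  -12.7   0.2  13.5  15.9] [-11.3 -10.1  12.   12.6]
```

View pics/wrist11.png

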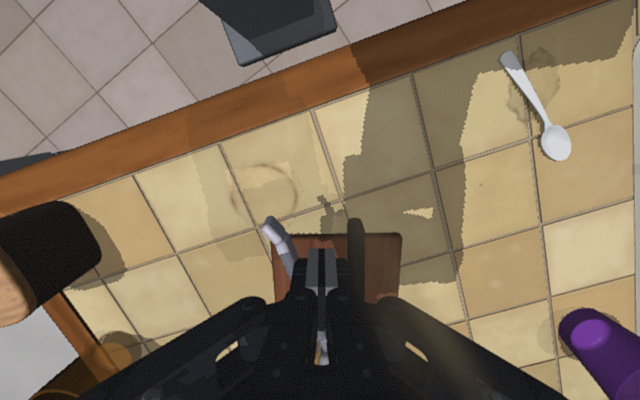

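The closed fingers (±13 mm) are clear in the −16..+17 mm gap between lever and handle. I'm going down between them.

apply_moves:
  steps:
    - {"dx":0,"dy":0,"dz":0.014,"roll":0}
    - {"dx":0,"dy":0,"dz":0.014,"roll":0}
    - {"dx":0,"dy":0,"dz":0.013,"roll":0}
    - {"dx":0,"dy":0,"dz":0,"roll":0}
  gripper: 1
  grip_force: 20

```text
t: 9.95
tcp_pos: [440.8, 28.4, 142.2]
ee_rot: [0.164, 0.986, 0.0, -0.001]
ft_force: [-0.1, 0.2, 1.4]
gripper_width: -0.0
```

apply_moves:
  steps:
    - {"dx":0,"dy":0,"dz":0,"roll":0}
    - {"dx":0,"dy":0,"dz":0,"roll":0}
    - {"dx":0,"dy":0,"dz":0,"roll":0}
  gripper: 0.5
  grip_force: 30

```text
t: 10.32
tcp_pos: [441.4, 28.3, 143.2]
ee_rot: [0.164, 0.986, -0.0, 0.001]
ft_force: [1.6, 0.1, -1.0]
gripper_width: 21.3
```

Run:
```python
from h import *
c=grab('wrist','wrist12.png'); rep2(c,159)
```

```text
-38 [(-15.5, -8.3, 198)]
-30 [(-15.3, -11.8, 44)]
-14 []
-6 [(-33.3, -26.8, 72), (27.6, 34.7, 99)]
2 [(-39.8, -26.4, 325), (-10.2, -10.0, 22), (11.0, 11.2, 24), (25.4, 35.0, 230)]
10 [(-41.0, -31.8, 176), (-23.9, -10.1, 233), (11.0, 34.4, 462)]
{'t': 10.38, 'tcp_pos': [441.42, 28.3, 143.11], 'ee_rot': [0.16, 0.99, -0.0, 0.0], 'ft_force': [1.9, 0.4, -0.76], 'gripper_width': 21.68}
```

View pics/wrist12.png

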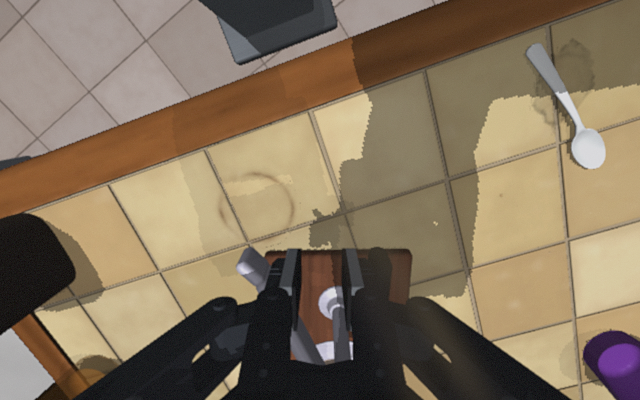

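The spread worked: over the ends it's now ~75 mm instead of 60, so the lever is at about 0.46 rad. I'm closing the fingers to free them, going up, and reopening.

apply_moves:
  steps:
    - {"dx":0,"dy":0,"dz":0,"roll":0}
    - {"dx":0,"dy":0,"dz":-0.015,"roll":0}
    - {"dx":0,"dy":0,"dz":-0.025,"roll":0}
    - {"dx":0,"dy":0,"dz":-0.01,"roll":0}
  gripper: 0.8
  grip_force: 20

```text
t: 10.88
tcp_pos: [441.3, 28.3, 193.8]
ee_rot: [0.164, 0.986, -0.0, 0.001]
ft_force: [-0.1, 0.0, -0.2]
gripper_width: 8.6
```

apply_moves:
  steps:
    - {"dx":-0.034,"dy":0,"dz":0,"roll":0}
    - {"dx":0,"dy":0,"dz":0,"roll":0}
    - {"dx":0,"dy":0,"dz":0,"roll":0}
    - {"dx":0,"dy":0,"dz":0,"roll":0}
  gripper: -1
  grip_force: 20

```text
t: 11.38
tcp_pos: [472.5, 17.6, 192.6]
ee_rot: [0.164, 0.986, 0.0, -0.0]
ft_force: [0.2, 0.2, -0.2]
gripper_width: 79.9
```

Run:
```python
from h import *
c=grab('wrist','wrist13.png'); rep2(c,159)
```

```text
-38 [(-6.0, 4.3, 102), (22.8, 32.9, 147)]
-30 [(-9.3, 2.2, 145), (23.0, 33.1, 155)]
-22 [(-12.5, -1.2, 147), (23.2, 33.5, 163)]
-14 [(-16.3, -5.1, 155), (23.4, 33.3, 169)]
-6 [(-19.2, -8.3, 156), (23.6, 33.7, 177)]
2 [(-22.8, -11.4, 167), (23.9, 33.8, 181)]
10 [(-26.3, -15.1, 175), (23.9, 34.2, 189)]
18 [(-29.7, -18.1, 183), (24.1, 34.2, 198)]
26 [(-32.1, -21.6, 189), (24.3, 34.5, 206)]
34 [(-40.1, -24.9, 211), (24.6, 34.6, 213)]
42 [(-40.5, -31.6, 116), (25.0, 34.8, 147)]
{'t': 11.42, 'tcp_pos': [472.65, 17.59, 192.75], 'ee_rot': [0.16, 0.99, 0.0, -0.0], 'ft_force': [0.71, -0.27, -0.32], 'gripper_width': 84.99}
```

View pics/wrist13.png

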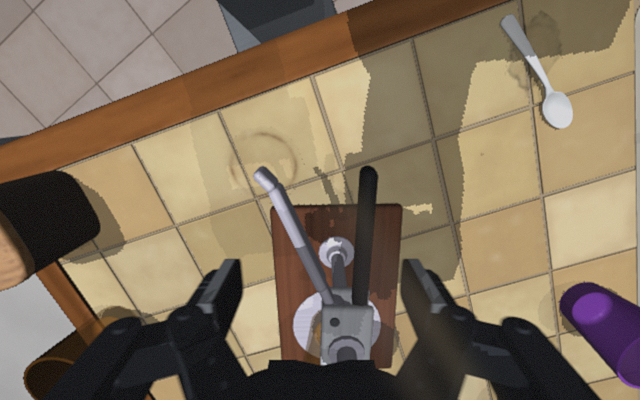

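The lever is open at about 0.41 rad and the arm is at about −20°. I'll centre by +3 mm, go down, and pinch in two stages: touch, then ~3 mm tighter.

apply_moves:
  steps:
    - {"dx":0.001,"dy":0.003,"dz":0.014,"roll":0}
    - {"dx":0,"dy":0,"dz":0.02,"roll":0}
    - {"dx":0,"dy":0,"dz":0.02,"roll":0}
    - {"dx":0,"dy":0,"dz":0.01,"roll":0}
    - {"dx":0,"dy":0,"dz":0,"roll":0}
  gripper: -1
  grip_force: 20

```text
t: 12.05
tcp_pos: [473.0, 20.6, 128.7]
ee_rot: [0.164, 0.986, 0.0, -0.0]
ft_force: [0.8, -0.3, -0.7]
gripper_width: 85.3
```

apply_moves:
  steps:
    - {"dx":0,"dy":0,"dz":0,"roll":0}
    - {"dx":0,"dy":0,"dz":0,"roll":0}
    - {"dx":0,"dy":0,"dz":0,"roll":0}
    - {"dx":0,"dy":0,"dz":0,"roll":0}
  gripper: -0.43
  grip_force: 20

```text
t: 12.55
tcp_pos: [473.3, 20.5, 129.0]
ee_rot: [0.164, 0.986, 0.0, 0.0]
ft_force: [0.3, 0.8, -0.2]
gripper_width: 60.9
```

apply_moves:
  steps:
    - {"dx":0,"dy":0,"dz":0,"roll":0}
    - {"dx":0,"dy":0,"dz":0,"roll":0}
    - {"dx":0,"dy":0,"dz":0,"roll":0}
  gripper: -0.34
  grip_force: 20

```text
t: 12.92
tcp_pos: [473.1, 20.6, 128.9]
ee_rot: [0.164, 0.986, -0.0, -0.0]
ft_force: [-2.5, 0.3, 3.8]
gripper_width: 57.5
```

Run:
```python
from h import *
c=grab('wrist','wrist14.png'); rep(c)
```

```text
-38 [(-8.4, 0.7, 99), (25.7, 29.2, 44)]
-30 [(-11.9, -1.3, 281), (18.9, 29.1, 281)]
-22 [(-14.9, -4.5, 300), (18.9, 29.0, 302)]
-14 [(-19.3, -8.1, 320), (19.0, 29.2, 333)]
-6 [(-28.6, -27.9, 103), (-22.1, -11.1, 344), (19.0, 29.5, 425)]
2 [(-28.6, -14.4, 461), (18.9, 29.4, 442)]
10 [(-42.2, -17.8, 858), (19.0, 42.9, 864)]
18 [(-31.7, -20.9, 404), (19.0, 29.3, 400)]
26 [(-34.9, -24.3, 429), (19.1, 29.4, 432)]
34 [(-43.2, -27.7, 511), (19.1, 29.4, 467)]
42 [(-43.7, -34.3, 286), (19.2, 29.2, 352)]
handle top z 158.92 {'t': 12.98, 'tcp_pos': [473.13, 20.56, 128.87], 'ee_rot': [0.16, 0.99, -0.0, -0.0], 'ft_force': [-3.46, 0.28, 3.64], 'ft_torque': [0.09, 0.3, 0.05], 'gripper_width': 57.54}
```

The handle is flush and the lever at 0.40 rad, with both loaded (reaction +3.7 N). I'm lifting 12 mm and checking.

apply_moves:
  steps:
    - {"dx":0,"dy":0,"dz":-0.003,"roll":0}
    - {"dx":0,"dy":0,"dz":-0.003,"roll":0}
    - {"dx":0,"dy":0,"dz":-0.003,"roll":0}
    - {"dx":0,"dy":0,"dz":-0.003,"roll":0}
    - {"dx":0,"dy":0,"dz":0,"roll":0}
  gripper: -0.34
  grip_force: 20

```text
t: 13.6
tcp_pos: [473.1, 20.6, 140.9]
ee_rot: [0.164, 0.986, 0.0, -0.0]
ft_force: [-1.9, -0.6, -3.9]
gripper_width: 57.2
```

Run:
```python
from h import *
c=grab('wrist','wrist15.png'); rep(c)
```

```text
-38 [(-8.5, 0.7, 155), (18.9, 29.0, 114)]
-30 [(-11.7, -1.3, 277), (18.9, 29.1, 277)]
-22 [(-15.2, -4.6, 290), (18.9, 29.2, 305)]
-14 [(-18.6, -7.8, 307), (18.9, 29.3, 318)]
-6 [(-28.5, -27.9, 96), (-22.3, -11.3, 332), (18.9, 29.4, 408)]
2 [(-28.7, -14.5, 454), (18.9, 29.5, 432)]
10 [(-42.0, -17.5, 808), (19.1, 43.0, 823)]
18 [(-32.1, -21.0, 395), (19.1, 29.4, 392)]
26 [(-35.7, -24.4, 419), (19.1, 29.2, 422)]
34 [(-43.0, -27.7, 496), (19.0, 29.3, 447)]
42 [(-43.5, -34.8, 268), (19.2, 29.3, 332)]
handle top z 168.73 {'t': 13.65, 'tcp_pos': [473.08, 20.57, 140.82], 'ee_rot': [0.16, 0.99, 0.0, -0.0], 'ft_force': [-1.58, 0.73, -4.41], 'ft_torque': [-0.01, 0.31, 0.02], 'gripper_width': 57.24}
```

It holds, lift 9.8 mm at −4.4 N. I'm raising 40 mm more.

apply_moves:
  steps:
    - {"dx":0,"dy":0,"dz":-0.005,"roll":0}
    - {"dx":0,"dy":0,"dz":-0.005,"roll":0}
    - {"dx":0,"dy":0,"dz":-0.005,"roll":0}
    - {"dx":0,"dy":0,"dz":-0.005,"roll":0}
    - {"dx":0,"dy":0,"dz":-0.005,"roll":0}
    - {"dx":0,"dy":0,"dz":-0.005,"roll":0}
    - {"dx":0,"dy":0,"dz":-0.005,"roll":0}
    - {"dx":0,"dy":0,"dz":-0.005,"roll":0}
    - {"dx":0,"dy":0,"dz":0,"roll":0}
  gripper: -0.34
  grip_force: 20

```text
t: 14.78
tcp_pos: [473.2, 20.6, 181.1]
ee_rot: [0.164, 0.986, 0.0, 0.0]
ft_force: [-2.9, 1.4, -3.6]
gripper_width: 57.5
```

Run:
```python
from h import *
c=grab('wrist','wrist16.png'); rep(c)
c=grab('scene','scene6.png')
f=c['frame'][170:220,285:345,::-1]; cv2.imwrite('pics/scene6crop.png',cv2.resize(f,None,fx=11,fy=11,interpolation=cv2.INTER_CUBIC))
W=cloud(c); print([ (v, float(np.nanmedian(W[v,313:318,2]).round(1))) for v in range(186,204)])
```

```text
-38 [(-8.5, 0.7, 156), (18.8, 29.0, 113)]
-30 [(-11.6, -1.3, 278), (18.9, 29.0, 283)]
-22 [(-15.1, -4.6, 284), (19.0, 29.2, 294)]
-14 [(-18.5, -7.8, 309), (19.0, 29.3, 338)]
-6 [(-28.5, -27.8, 100), (-21.7, -11.1, 331), (19.0, 29.4, 395)]
2 [(-28.5, -14.4, 440), (19.0, 29.5, 437)]
10 [(-41.9, -17.9, 819), (19.0, 43.1, 819)]
18 [(-31.8, -20.8, 389), (19.1, 29.3, 394)]
26 [(-34.7, -24.3, 419), (19.2, 29.3, 421)]
34 [(-42.2, -27.7, 498), (19.1, 29.1, 445)]
42 [(-43.6, -34.0, 284), (19.2, 29.3, 342)]
handle top z 208.92 {'t': 14.82, 'tcp_pos': [473.2, 20.57, 180.92], 'ee_rot': [0.16, 0.99, 0.0, 0.0], 'ft_force': [-3.79, 1.15, -3.18], 'ft_torque': [0.16, 0.51, 0.05], 'gripper_width': 57.64}
[(186, 233.1), (187, 230.2), (188, 228.7), (189, 227.2), (190, 227.0), (191, 287.6), (192, 287.6), (193, 284.4), (194, 281.1), (195, 278.6), (196, 275.3), (197, 214.3), (198, 214.6), (199, 214.8), (200, 213.1), (201, 212.8), (202, 209.9), (203, 194.4)]
```

View pics/scene6crop.png

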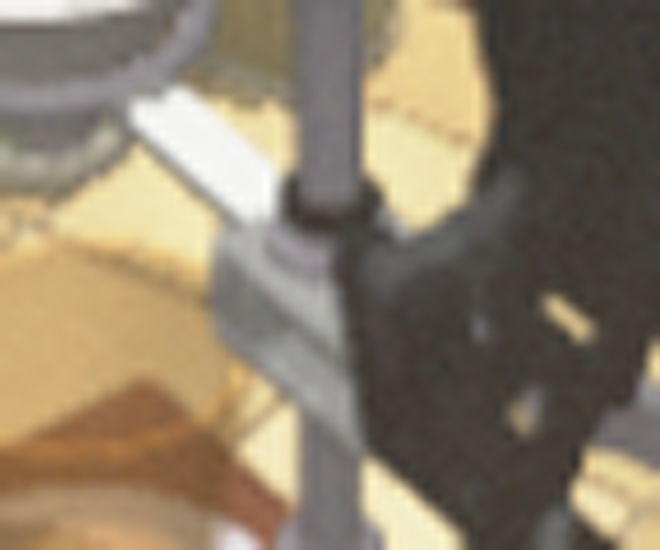

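Clamp top is at 218.0, no slip on the way up, gap about 5.5 mm. I'm raising 4 mm (gap about 1.5 mm) and holding for step 1.

apply_moves:
  steps:
    - {"dx":0,"dy":0,"dz":-0.002,"roll":0}
    - {"dx":0,"dy":0,"dz":-0.002,"roll":0}
    - {"dx":0,"dy":0,"dz":0,"roll":0}
    - {"dx":0,"dy":0,"dz":0,"roll":0}
    - {"dx":0,"dy":0,"dz":0,"roll":0}
  gripper: -0.34
  grip_force: 20

```text
t: 15.5
tcp_pos: [473.2, 20.5, 184.8]
ee_rot: [0.164, 0.986, 0.0, -0.0]
ft_force: [-3.6, 2.5, -3.1]
gripper_width: 57.5
```

Run:
```python
from h import *
c=grab('wrist','wrist17.png'); rep(c)
c=grab('scene','scene7.png')
f=c['frame'][170:220,285:345,::-1]; cv2.imwrite('pics/scene7crop.png',cv2.resize(f,None,fx=11,fy=11,interpolation=cv2.INTER_CUBIC))
I=c['frame'].mean(2); print([(v,int(I[v,311:316].mean())) for v in range(184,204)])
W=cloud(c); print([ (v, float(np.nanmedian(W[v,311:316,2]).round(1))) for v in range(186,204)])
```

```text
-38 [(-9.0, 1.2, 157), (18.9, 28.9, 112)]
-30 [(-12.1, -1.3, 273), (18.9, 29.0, 286)]
-22 [(-14.8, -4.6, 289), (19.0, 29.2, 295)]
-14 [(-18.6, -7.8, 307), (18.9, 29.2, 326)]
-6 [(-28.6, -27.9, 98), (-21.3, -11.2, 325), (19.0, 29.4, 406)]
2 [(-28.6, -14.6, 464), (19.0, 29.6, 433)]
10 [(-41.9, -17.8, 797), (19.0, 42.7, 816)]
18 [(-31.8, -20.9, 390), (19.0, 29.4, 392)]
26 [(-34.7, -24.3, 410), (19.1, 29.3, 423)]
34 [(-42.4, -27.4, 497), (19.1, 29.3, 448)]
42 [(-43.9, -34.5, 282), (19.2, 29.3, 339)]
handle top z 212.47 {'t': 15.55, 'tcp_pos': [473.21, 20.56, 184.78], 'ee_rot': [0.16, 0.99, 0.0, -0.0], 'ft_force': [-3.92, 1.82, -2.71], 'ft_torque': [0.2, 0.61, 0.15], 'gripper_width': 57.63}
[(184, 133), (185, 124), (186, 110), (187, 105), (188, 88), (189, 68), (190, 75), (191, 108), (192, 128), (193, 129), (194, 153), (195, 166), (196, 162), (197, 153), (198, 141), (199, 135), (200, 135), (201, 143), (202, 152), (203, 156)]
[(186, 232.6), (187, 230.4), (188, 228.1), (189, 227.8), (190, 224.9), (191, 221.7), (192, 221.7), (193, 218.6), (194, 217.8), (195, 218.4), (196, 217.2), (197, 216.9), (198, 216.7), (199, 214.5), (200, 197.6), (201, 197.2), (202, 196.7), (203, 196.9)]
```

View pics/scene7crop.png

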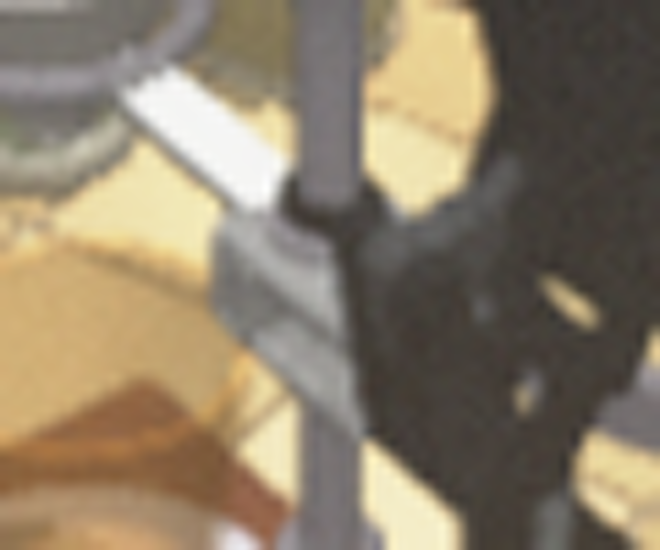

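The clamp top is at 221.6, with a gap of about 2 mm to the ring, the load still carried and the lever at 0.40 rad. Step 1 has been held. I'm squeezing fully now, with the tool following +15 mm towards the handle and up 3 mm.

apply_moves:
  steps:
    - {"dx":0,"dy":0.0075,"dz":-0.0015,"roll":0}
    - {"dx":0,"dy":0.0075,"dz":-0.0015,"roll":0}
    - {"dx":0,"dy":0,"dz":0,"roll":0}
    - {"dx":0,"dy":0,"dz":0,"roll":0}
  gripper: 1
  grip_force: 40

```text
t: 16.1
tcp_pos: [477.4, 34.8, 187.7]
ee_rot: [0.165, 0.986, -0.0, -0.001]
ft_force: [-9.0, 0.3, -2.4]
gripper_width: 24.4
```

Run:
```python
from h import *
c=grab('wrist','wrist18.png')
W,L,s=toolview(c); print({k:np.round(s[k],2).tolist() for k in ['t','tcp_pos','ee_rot','ft_force','ft_torque','gripper_width']})
c=grab('scene','scene8.png')
f=c['frame'][150:240,260:380,::-1]; cv2.imwrite('pics/scene8crop.png',cv2.resize(f,None,fx=6,fy=6,interpolation=cv2.INTER_CUBIC))
W=cloud(c); print([ (v, float(np.nanmedian(W[v,311:316,2]).round(1))) for v in range(186,204)])
```

```text
{'t': 16.15, 'tcp_pos': [477.4, 34.82, 187.64], 'ee_rot': [0.16, 0.99, -0.0, -0.0], 'ft_force': [-8.14, -0.68, -2.83], 'ft_torque': [-0.03, 1.22, -0.36], 'gripper_width': 24.73}
[(186, 232.3), (187, 229.5), (188, 228.3), (189, 227.3), (190, 225.3), (191, 220.1), (192, 219.9), (193, 285.7), (194, 287.1), (195, 286.6), (196, 286.3), (197, 286.0), (198, 283.6), (199, 282.4), (200, 280.8), (201, 271.4), (202, 261.1), (203, 194.3)]
```

View pics/scene8crop.png

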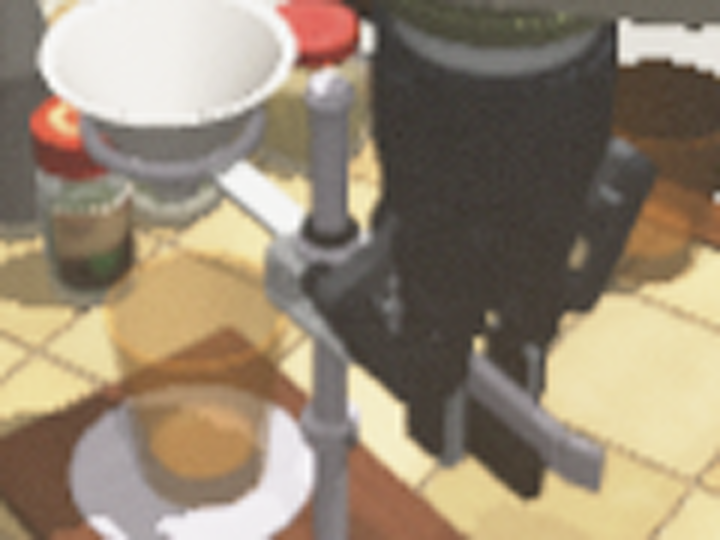

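View pics/wrist18.png

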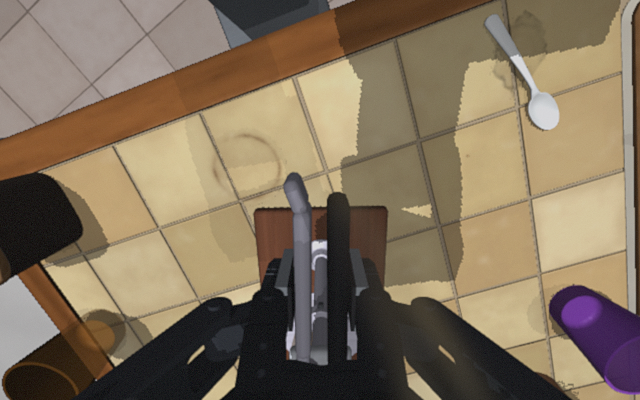

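Run:
```python
from h import *
c=load('wrist'); W,L,s=toolview(c); z=W[...,2]
k=(L[...,0]>18)&(L[...,0]<40)&(abs(L[...,1])<25)&(L[...,2]>-60)&(L[...,2]<0)
print('z hist',np.histogram(z[k],bins=np.arange(190,225,2)))
zt=np.median(z[k&(z>200)]); print('handle top',zt)
m=(abs(z-zt)<5)&(abs(L[...,1])<40)
hsv=cv2.cvtColor(c['frame'],cv2.COLOR_RGB2HSV)
for lo in range(-42,50,6):
    q=m&(L[...,0]>=lo)&(L[...,0]<lo+6); v=hsv[...,2]
    ys=np.sort(L[...,1][q]); 
    if len(ys)<5: continue
    g=np.where(np.diff(ys)>2)[0]; print(lo+3,[(float(p[0].round(1)),float(p[-1].round(1)),len(p)) for p in np.split(ys,g+1) if len(p)>15])
f=c['frame'][160:380,230:420,::-1]; cv2.imwrite('pics/w18crop.png',cv2.resize(f,None,fx=2.7,fy=2.7,interpolation=cv2.INTER_CUBIC))
s=load('scene'); Ws=cloud(s); h2=cv2.cvtColor(s['frame'],cv2.COLOR_RGB2HSV); zs=Ws[...,2]
rm=(Ws[...,0]>590)&(Ws[...,0]<730)&(abs(Ws[...,1]+28)<70)&(zs>238)&(zs<260)&(h2[...,1]<60)
P=Ws[rm]; top=P[P[:,2]>np.percentile(P[:,2],80)]; print('rim z',np.percentile(P[:,2],[90,99]).round(1),cv2.minEnclosingCircle(top[:,:2].astype(np.float32)))
from scipy.optimize import least_squares
reg=(np.hypot(Ws[...,0]-656,Ws[...,1]+27)<60)&(zs>90)&(zs<112); Q=Ws[reg]
r=least_squares(lambda p: np.hypot(Q[:,0]-p[0],Q[:,1]-p[1])-38.5,[656,-27],loss='soft_l1',f_scale=2); print('glass',r.x.round(1),len(Q))
```

```text
z hist (array([   0,    0,    3,    8,   14,    8,   12,   16,   87,  301, 1285,
        272,    0,    0,    0,    0,    0]), array([190, 192, 194, 196, 198, 200, 202, 204, 206, 208, 210, 212, 214,
       216, 218, 220, 222, 224]))
handle top 211.06717050466597
-39 [(-12.4, -4.9, 88), (3.7, 13.5, 172)]
-33 [(-12.9, -4.8, 156), (3.7, 13.3, 192)]
-27 [(-12.8, -4.8, 162), (3.6, 13.2, 197)]
-21 [(-12.5, -4.7, 171), (3.6, 12.9, 202)]
-15 [(-12.4, -4.6, 174), (3.6, 13.4, 208)]
-9 [(-12.0, -4.6, 183), (3.5, 12.9, 228)]
-3 [(-12.0, -4.5, 197), (3.5, 12.9, 244)]
3 [(-12.0, -4.5, 202), (3.4, 12.9, 248)]
9 [(-25.8, -4.4, 542), (3.4, 26.6, 602)]
15 [(-12.0, -4.3, 207), (3.0, 13.0, 265)]
21 [(-12.3, -4.2, 227), (2.9, 12.8, 272)]
27 [(-12.1, -4.2, 243), (2.9, 12.7, 291)]
33 [(-11.9, -4.1, 252), (2.8, 12.8, 300)]
39 [(-13.3, -4.5, 225), (2.8, 12.8, 349)]
45 [(-15.1, -6.1, 259), (5.7, 9.7, 29)]
51 [(-15.1, -8.4, 165)]
rim z [247.1 248.1] ((658.4716186523438, -25.764141082763672), 49.56349563598633)
glass [652.7 -27.1] 327
```

View pics/w18crop.png

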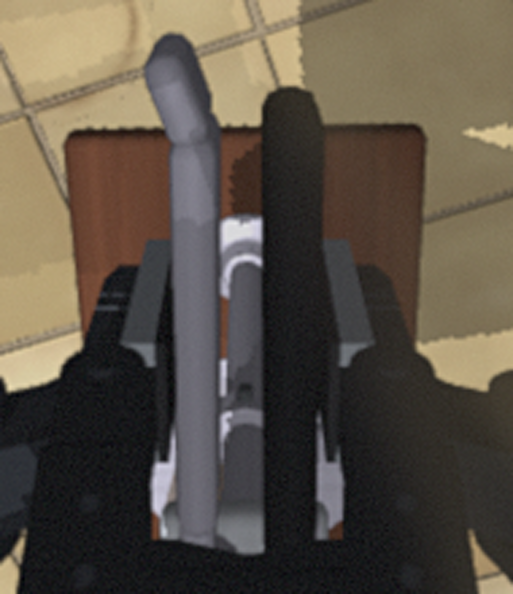

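The lever is shut (parallel to the handle within ~0.02 rad). The clamp top is at about 220.2 mm, ~3.4 mm under the unmoved ring. The dripper axis (658.5, −25.8) is ~6 mm from the glass fit (652.7, −27.1). I'll hold briefly, check once more, and hand in.

apply_moves:
  steps:
    - {"dx":0,"dy":0,"dz":0,"roll":0}
    - {"dx":0,"dy":0,"dz":0,"roll":0}
    - {"dx":0,"dy":0,"dz":0,"roll":0}
  gripper: 1
  grip_force: 40

```text
t: 16.58
tcp_pos: [477.4, 34.8, 187.7]
ee_rot: [0.165, 0.986, -0.0, -0.001]
ft_force: [-7.9, 0.7, -1.6]
gripper_width: 24.9
```

Run:
```python
from h import *
c=grab('wrist','wrist19.png'); W,L,s=toolview(c); z=W[...,2]
k=(L[...,0]>18)&(L[...,0]<40)&(abs(L[...,1])<25)&(z>200)&(z<222)
print('handle top',np.median(z[k]).round(2),{q:np.round(s[q],2).tolist() for q in ['t','tcp_pos','ft_force','qvel','gripper_width']})
s=grab('scene','scene9.png'); Ws=cloud(s); print([ (v, float(np.nanmedian(Ws[v,311:316,2]).round(1))) for v in range(187,193)])
f=s['frame'][150:250,240:400,::-1]; cv2.imwrite('pics/scene9crop.png',cv2.resize(f,None,fx=5,fy=5,interpolation=cv2.INTER_CUBIC))
```

```text
handle top 211.08 {'t': 16.62, 'tcp_pos': [477.41, 34.81, 187.65], 'ft_force': [-8.86, 0.04, -1.62], 'qvel': [-0.0, 0.0, -0.0, 0.0, 0.0, -0.0], 'gripper_width': 24.68}
[(187, 230.3), (188, 229.1), (189, 227.2), (190, 225.1), (191, 220.7), (192, 220.2)]
```

View pics/scene9crop.png

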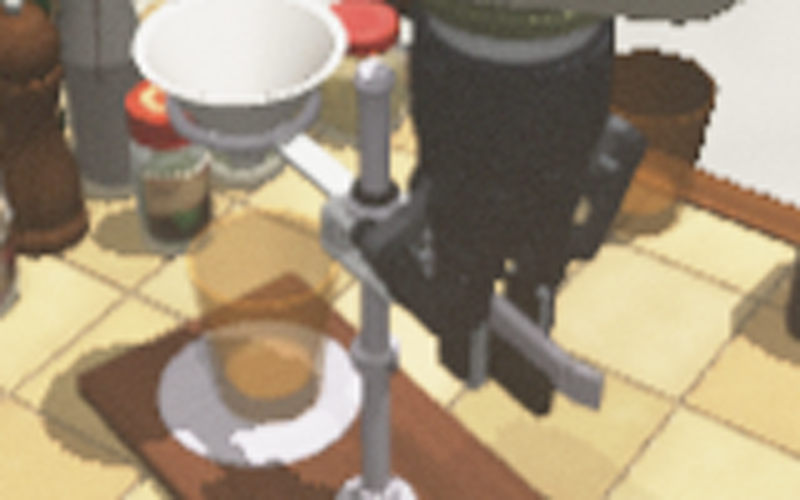

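The crop shows the clamp directly under the ring (crop ~(375,200)), the lever shut along the handle between the fingers, and the glass upright on its plate under the dripper. The handle height has not changed (211.08) and all joint speeds are zero, so I'm handing in.

Run:
```python
from station import ctrl
print(ctrl.job_done()); s=ctrl.observe(); print(s['t'],s['gripper_width'],s['tcp_pos'].round(1),s['ft_force'].round(1))
```

```text
the job is handed in; nothing more can be done
None
the job is handed in; nothing more can be done
```

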